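Screw the diffuser onto the desk lamp and set its brightness dial

ROBOT

A 6-joint arm with a two-finger parallel gripper is mounted at the origin on a cart in front of the work surface, level with it; the furniture and walls round the work are solid. World frame = base frame: x ahead of the robot, y to its left, z up, the work surface at z = 0. Lengths are in mm, angles in degrees, forces in N, time in s.
With the tool pointing down it reaches from about 350 to 850 mm from the base axis. Payload 8.1 kg.
Tool frame: the origin (TCP) lies on the mounting face of the last link; the fingertips stand 173 mm ahead of it and the grasp point (between the pads) lies 155 mm ahead of it; z points along the fingers, y is the direction in which the jaws open and shut (so a half turn about z gives the same grasp; the last joint's range is limited). The gripper opens to 85 mm and grips with 20 to 120 N. Pads are 22 mm wide; open, the fingers measure 114 mm over their backs; the gripper's body (76 mm by 85 mm) begins 54 mm behind the grasp point. The pads swing forward as they close: fully open they stand 13 mm farther back than shut.
Start: joints at [-80.237, 7.471, 85.268, -0, 87.261, -4.893], TCP at [151.832, -580.477, 404.692] pointing down, gripper open.
Joint ranges: [-169.43, 169.43], [-51.17, 129.36], [1.28, 143.12], [-76.62, 256.62], [0, 156.53], [-152.29, 152.29]. Speed limits (degrees/s): [136.94, 136.94, 159.86, 180, 180, 180].

INTERFACE

Orientations are given as [roll, pitch, yaw] about the fixed x, y, z axes, in that order (R = Rz(yaw) Ry(pitch) Rx(roll)).
In Python, from bench import * gives the robot as it stands.
- The arm moves only by the shell command python3 -m jog 'ROWS' [FORCE]. ROWS is JSON, a list of rows, each an object of numbers: "tx", "ty", "tz": the shift along the tool's x, y, z as a fraction of full scale; "ax", "ay", "az": the turn, a rotation vector about the tool's x, y, z as a fraction of full scale; "hand": the opening, from 0 (shut) to 1 (fully open). A call has 1 to 5 rows; each row is the pose to reach, as a shift and turn from the pose commanded when the call began, along the tool's axes at that moment; what a row does not reach only later rows make up. Full scale, the value 1, is 150 mm for a shift and 45 degrees for a turn. A row lasts 1/12 s, in which the tool goes at most 41.7 mm and 7.16 degrees, less where a joint would pass 70% of its speed; a pose out of reach is approached as far as the arm can. A call with a number of a shift or a turn outside -1 to 1 is refused whole. A call with a gripper value outside its range is refused whole. The fingers move at their own pace and stop on an object; FORCE is the grip in N (left out, the last holds). Time passes only in rows, so rows that repeat a pose let the fingers close. It gives the time, the measured TCP pose, the force and the opening at its end, in the units of the state.
- sense(): the state, without advancing time (a new reading comes with each control period).
- snapshot(name): name is "side" or "top"; returns a dict with "pixels" (384x512x3 uint8, red, green, blue), "z_map" (384x512 float32, mm along the optical axis (not along the pixel's ray), 0 where there is no reading), "intrinsics" (3x3 intrinsics, pixels), "R" (3x3) and "t" (3): a world point X has camera coordinates R X + t. Camera axes: x right, y down, z forward; pixel columns grow to the right and rows downward; lengths in mm; the calibration is good to about 2 mm. A picture is of the moment at which its call begins.
- hand_in(): hands the job in, once; it reports no verdict.
The state is a dict: "time": time; "joint_pos": joint angles; "qd": joint speeds; "joint_efforts": joint torques, N m; "tool_pos": TCP position; "tcp_rot": TCP orientation; "ft_force": force on the tool from outside, world axes, zero at the start; "wrist_torque": the same for the moment, N m; "finger_gap": finger opening in mm.
Only numpy, scipy, OpenCV 4.12 (cv2) and the standard library are available. Lean on these libraries where they do the work, as an engineer would, in place of code of your own. Each camera call takes 0.05 s, during which the arm holds its last target.

TASK

Put the lamp's loose white diffuser on the threaded neck of the desk lamp and screw it fully home, so that it sits level, right down on the column. Then turn the lamp's dial to the third click up from off and leave it there. Leave the mug, the stapler and the eraser where they are.

Things in the scene. Friction and masses are not known exactly. Their poses are not given: they have to be found in the camera images.
- diffuser_centre (a point): Centre (half-way up) of the loose diffuser: a white plastic cap like a short drum with a chamfered top edge, open below, standing on its open rim. 56 mm across, 47 mm tall, 0.12 kg; fine grey ribs round its lowest 14 mm. Straight-sided from the rim to 38 mm up: grip it across there. Alike from every side; four round lugs inside near the rim, 90 degrees apart, fit the thread. z is its axis.
- diffuser_rim (a point): Centre of the diffuser's open rim, 23.5 mm below its centre. Set on the neck, the rim rides 17 to 20.5 mm above neck_foot (1 time in 6 it drops in at once). There clockwise is blocked: do not force it. Turned anticlockwise (seen from above) pressed with 3 to 5 N, or let go, it drops within 1.5 rad: rim 6 mm above neck_foot. A stop prevents turning back farther; if it hangs there, ease off 0.1 rad.
- neck_foot (a point): On the neck's axis, at the column's top face (shoulder), 58 mm above the desk. Once dropped in, the diffuser turned clockwise sinks 5 mm more in 0.8 to 1.2 rad (level for up to 0.36 rad, then 6.3 mm a radian; let the hand sink with it) to a firm stop: fully home, rim 1 mm above this point. Turning takes under 0.5 N m, over 0.6 at the stop. It sinks only by turning; friction then holds it.
- neck_tip (a point): Centre of the black threaded neck's flat tip, 30 mm above neck_foot. The tip is a cone, 28 mm across widening to 39 mm, that guides the diffuser from up to 4 mm off-centre. Below it is a four-start right-hand thread, 48 mm across. The angle of its four entries (90 degrees apart, each about 0.27 rad wide) varies and is not given by any listed frame: find it by feel.
- dial (a joint): Angle of the lamp's dial, rad; grows clockwise seen from above. Detents (clicks) at 0 (off), 0.4, 0.8, 1.2, 1.6 and 2.0 rad, end stops 0.08 rad beyond the first and last. It starts at off or at the first click (it may snap there in the first half second). Getting over a click takes about 0.08 N m, and the dial pulls itself into the nearest detent when let go.
- dial_grip (a point): On the dial's axis at the height to grip, 52 mm above the desk. Black disc 40 mm across, its top 28 mm above the desk, with an upright bar 34 mm long (this frame's x), 10 mm thick (y), top 62 mm above the desk. +x is the pointer end (white line); the frame turns with the dial. White marks on the plate: a dot for off, then, clockwise, five bars of growing length for the clicks.
- lamp: The desk lamp, fixed to the desk: grey rounded plate 100 x 210 mm, 22 mm high, with an aluminium column 58 mm across and the black neck on it at y = +55 mm, the dial at y = -60 mm. Origin at the middle of the plate's underside, z up.
- mug: Bystander: white mug, 92 x 127 x 95 mm, origin at the centre of its underside. Leave alone.
- stapler: Bystander: black stapler, 144 x 39 x 54 mm, origin at the centre of its underside. Leave alone.
- eraser: Bystander: small eraser in a grey sleeve, 20 x 44 x 12 mm, origin at the centre of its underside. Leave alone.
Things that resemble listed ones, but are neither listed nor needed, are in the scene too. There is more than one size of the part that bears diffuser_centre; the job needs the middle-sized.

How it is judged (in metres and radians):
On the way, in this order (a step that is already met when the one before it is completed fails the run):
1. the diffuser is screwed fully home on the neck while the dial is still at off or the first click (z of diffuser_centre in the frame of neck_foot below 0.026 m and horizontal distance between diffuser_centre and neck_foot below 0.0025 m and angle between diffuser_centre's own z axis and vertical below 0.04 rad and value of joint dial below 0.6 rad), for 0.2 s.
2. the dial is at the third click (value of joint dial between 1.08 and 1.32 rad), for 0.2 s.
At the end, for the whole second after the job is handed in: The diffuser is on the neck, upright (within 0.04 rad) and fully screwed home: its rim no more than 2.5 mm above the column's shoulder and centred within 2.5 mm. The dial rests at the third click (1.08 to 1.32 rad). Mug, stapler and eraser are within 30 mm of where they stood (all of step 2 and z of diffuser_centre in the frame of neck_foot between 0.022 and 0.026 m and horizontal distance between diffuser_centre and neck_foot below 0.0025 m and angle between diffuser_centre's own z axis and vertical below 0.04 rad and distance of each of mug, stapler, eraser from where it was at the start of the episode below 0.03 m); the robot touches nothing.
It fails at once if the mug, stapler or eraser is pushed away by more than 30 mm (distance of any of mug, stapler, eraser from where it was at the start of the episode above 0.03 m).
It also fails if it takes over 61 s, if anything falls off the work surface, if the arm or the gripper's body presses on something with over 40 N, if the wrist force passes 120 N, or if a joint passes its speed limit or range.

## Working session

There is one attempt and no reset: what is moved stays moved. The work goes in short steps, Python scripts to look and compute and a shell command to move; the robot and the scene stay as the last step left them, time stands still between calls to the robot, and variables do not carry over. Pictures are saved under pics/ and viewed, and the job is handed in when it is done.

```bash
ls; mkdir -p pics
python3 - <<'E'
from bench import *
import cv2,pickle
print(sense())
for n in("side","top"):
    s=snapshot(n); pickle.dump(s,open(n+'0.pkl','wb'))
    cv2.imwrite(f'pics/{n}0.png',s['pixels'][:,:,::-1])
    print(n,s['intrinsics'],s['R'],s['t'])
E
```

```text
pics
{'time': 0.0, 'joint_pos': array([-8.02372645e+01,  7.51601446e+00,  8.53312441e+01, -2.30264717e-03,
        8.72600465e+01, -4.89445574e+00]), 'qd': array([ 0.01048298, -0.0268687 , -0.0730566 , -0.00359203,  0.02737637,
        0.03454404]), 'joint_efforts': array([ 1.59278916e-03, -5.69391739e+01, -5.00550485e+01, -3.35169661e-04,
        1.46102405e-02, -4.11913243e-05]), 'tool_pos': array([ 151.7814102 , -580.24348006,  403.61583704]), 'tcp_rot': array([-1.79892890e+02, -6.86389463e-03,  1.46572971e+01]), 'ft_force': array([-0.25820279, -0.03142478, -0.10879442]), 'wrist_torque': array([-0.06958271, -0.02612171, -0.0082938 ]), 'finger_gap': 85.5106853000108}
side [[389.08605209   0.         252.77672102]
 [  0.         389.08605209 192.43376942]
 [  0.           0.           1.        ]] [[-0.8468072  -0.53170838  0.0142742 ]
 [-0.34722281  0.53226496 -0.77209476]
 [ 0.4029316  -0.65877174 -0.63534709]] [ 429.73801477  307.90392859 1048.12197663]
top [[458.84719623   0.         254.82815213]
 [  0.         458.84719623 187.88681497]
 [  0.           0.           1.        ]] [[-2.76969150e-01 -9.60878724e-01 -4.08151666e-04]
 [-9.33708814e-01  2.69237789e-01 -2.36006068e-01]
 [ 2.26883100e-01 -6.49853055e-02 -9.71751496e-01]] [  48.34587951  573.47120148 1408.79587435]
```

View pics/side0.png

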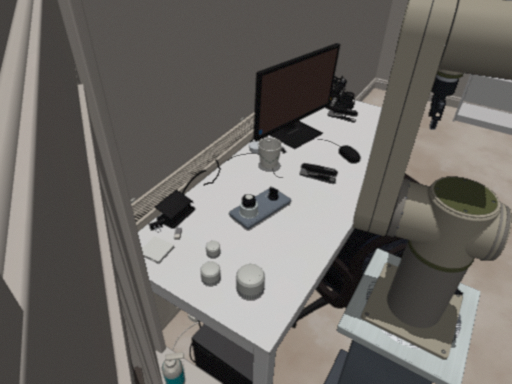

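View pics/top0.png

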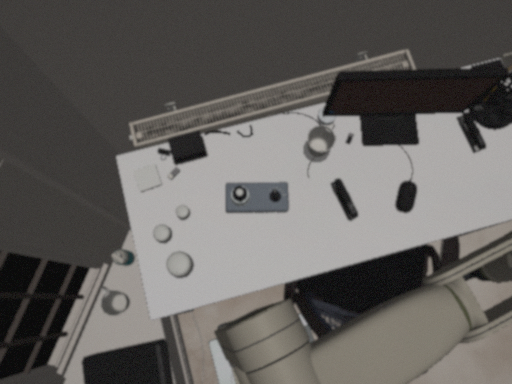

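The top view shows three white caps at (183,212), (162,233) and (179,264). The lamp plate is near (256,197), with the neck at (240,193) and the dial at (275,196). By size the candidates are small, middle and large, so I'll measure them with the depth map.

```bash
cat > h.py <<'E'
import numpy as np,cv2,pickle
def proj(s,X):
    c=np.asarray(X)@s['R'].T+s['t']; p=c@s['intrinsics'].T; return p[...,:2]/p[...,2:]
def ray(s,u,v):
    d=np.linalg.inv(s['intrinsics'])@np.array([u,v,1.]); o=-s['R'].T@s['t']; return o,s['R'].T@d
def plane(s,u,v,z):
    o,d=ray(s,u,v); return o+d*(z-o[2])/d[2]
def cloud(s):
    v,u=np.mgrid[:384,:512]; d=s['z_map']
    K=s['intrinsics']; c=np.stack([(u-K[0,2])/K[0,0]*d,(v-K[1,2])/K[1,1]*d,d],-1)
    P=(c-s['t'])@s['R']; P[d==0]=np.nan; return P
E
python3 - <<'E'
from h import *
T=pickle.load(open('top0.pkl','rb'));S=pickle.load(open('side0.pkl','rb'))
for nm,s,cs in(('top',T,[(183,212),(162,233),(179,264),(240,193),(275,196),(256,197)]),('side',S,[(213,248),(210,271),(250,279)])):
    P=cloud(s)
    for u,v in cs:
        w=P[v-22:v+23,u-22:u+23].reshape(-1,3)
        w=w[(w[:,2]>8)&(np.isfinite(w[:,2]))]
        c=P[v,u]
        w=w[np.linalg.norm(w[:,:2]-c[:2],axis=1)<60]
        top=np.percentile(w[:,2],95)
        t=w[w[:,2]>top-5]
        print(nm,(u,v),c.round(),'top',top.round(1),'mean',t.mean(0).round(1),'ext',(t.max(0)-t.min(0)).round(1),'all ext',(w.max(0)-w.min(0)).round(),'mid',((w.max(0)+w.min(0))/2).round(1))
im=T['pixels'][:,:,::-1]
cv2.imwrite('pics/lampcrop.png',cv2.resize(im[165:225,210:310],None,fx=8,fy=8,interpolation=cv2.INTER_CUBIC))
cv2.imwrite('pics/capcrop.png',cv2.resize(im[190:290,130:220],None,fx=6,fy=6,interpolation=cv2.INTER_CUBIC))
im=S['pixels'][:,:,::-1]
cv2.imwrite('pics/sidecrop.png',cv2.resize(im[180:300,190:310],None,fx=5,fy=5,interpolation=cv2.INTER_CUBIC))
E
```

```text
top (183, 212) [558. 132.  40.] top 41.2 mean [564.4 135.2  38.7] ext [36.6 37.3  8.9] all ext [ 94. 100.  37.] mid [547.7 139.8  26.6]
top (162, 233) [510. 213.  41.] top 51.9 mean [513.6 214.7  49.7] ext [47.3 47.6 11.4] all ext [114. 103.  50.] mid [512.8 217.2  33.3]
top (179, 264) [396. 180.  69.] top 70.7 mean [400.8 184.9  68.4] ext [65.3 64.8  8.5] all ext [ 98. 115.  66.] mid [397.1 179.7  41.1]
top (240, 193) [556. -61.  91.] top 87.9 mean [561.2 -59.6  87.9] ext [39.5 42.8 14.5] all ext [113. 118.  89.] mid [559.2 -62.   53. ]
top (275, 196) [ 521. -167.   67.] top 37.5 mean [ 530.6 -167.6   54.5] ext [37.6 65.2 34.8] all ext [105. 112.  58.] mid [ 527.4 -163.2   38.3]
top (256, 197) [ 544. -110.   25.] top 86.8 mean [559.9 -65.2  87.7] ext [40.8 29.8 15. ] all ext [111. 119.  89.] mid [ 546.1 -110.4   52.7]
side (213, 248) [554. 147.  38.] top 38.5 mean [562.7 141.4  36.6] ext [65.3 79.  12.6] all ext [65. 79. 38.] mid [551.7 157.9  27.3]
side (210, 271) [506. 225.  46.] top 48.3 mean [513.6 218.2  46.3] ext [48.7 48.8  8.4] all ext [55. 53. 44.] mid [513.4 219.   30. ]
side (250, 279) [390. 202.  65.] top 67.9 mean [400.7 186.9  65.7] ext [69.1 68.5  8.2] all ext [76. 78. 63.] mid [399.9 187.   39.5]
```

View pics/lampcrop.png

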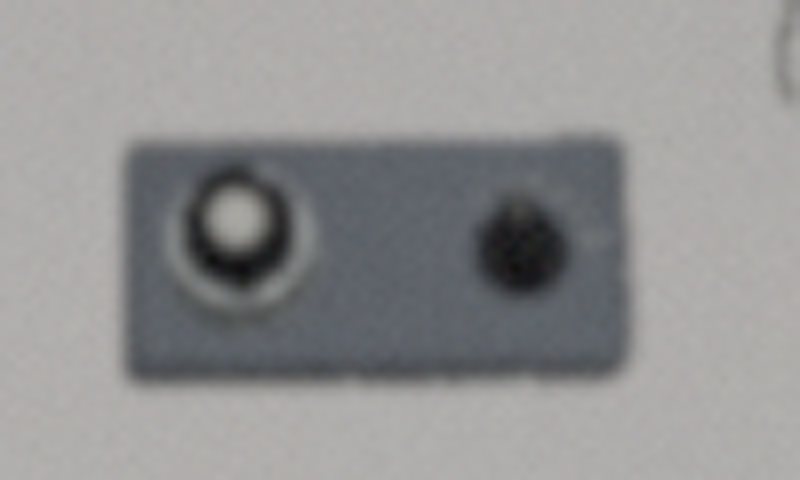

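View pics/capcrop.png

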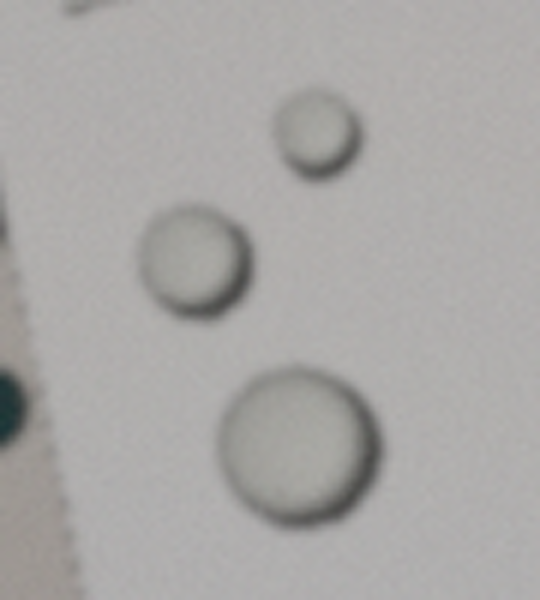

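View pics/sidecrop.png

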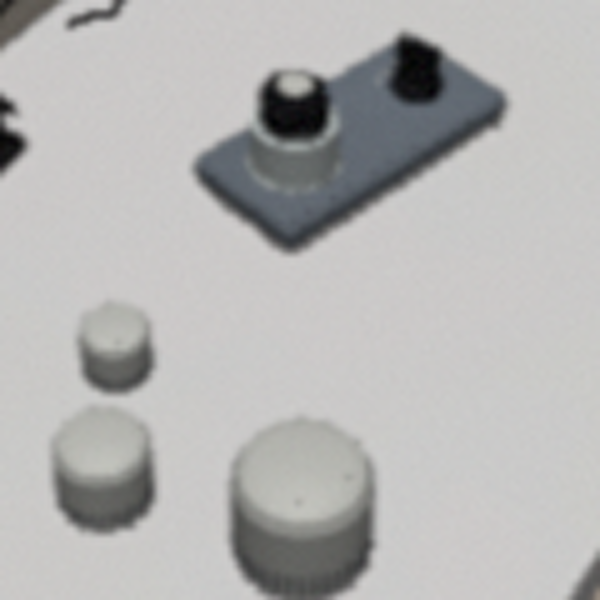

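The middle cap (162,233) measures about 56 mm across and 47 mm tall, which matches the description. Next I'll get the lamp's plate pose, neck tip and dial pointer.

Run:
```python
from h import *
T=pickle.load(open('top0.pkl','rb'));S=pickle.load(open('side0.pkl','rb'))
for nm,s,box in(('top',T,(215,175,300,220)),('side',S,(225,180,300,232))):
    P=cloud(s)
    u0,v0,u1,v1=box
    # plate pts by height
    sub=P[v0:v1,u0:u1].reshape(-1,3)
    vv,uu=np.mgrid[v0:v1,u0:u1]
    rgb=s['pixels'][v0:v1,u0:u1].astype(int)
    mask=((rgb.max(2)<135)).astype(np.uint8)
    cs,_=cv2.findContours(mask,cv2.RETR_EXTERNAL,cv2.CHAIN_APPROX_NONE)
    c=max(cs,key=cv2.contourArea)[:,0]+[u0,v0]
    pts=np.array([plane(s,u,v,22)[:2] for u,v in c],np.float32)
    print(nm,'plate rect',cv2.minAreaRect(pts))
    H=sub[:,2]; 
    for lo,hi in((16,30),(50,64),(78,95)):
        w=sub[(H>lo)&(H<hi)]
        if len(w)>5: print(lo,hi,len(w),cv2.minAreaRect(w[:,:2].astype(np.float32)),w.mean(0).round(1))
# white tip disc
for nm,s,(u,v) in(('top',T,(239,193)),('side',S,(249,197))):
    u0,v0=u-9,v-9
    g=cv2.cvtColor(s['pixels'],cv2.COLOR_RGB2GRAY)[v0:v0+19,u0:u0+19]
    print(g if nm=='top' else g)
```

```text
top plate rect ((544.4002075195312, -112.18892669677734), (209.24839782714844, 101.65652465820312), 73.91621398925781)
16 30 1424 ((546.2731323242188, -112.36463928222656), (209.14907836914062, 100.49220275878906), 73.87120819091797) [ 543.3 -118.6   22.8]
50 64 97 ((552.7745971679688, -104.6673583984375), (147.6361846923828, 54.32899856567383), 80.8816146850586) [545.4 -85.8  58.7]
78 95 151 ((562.3408813476562, -59.30043411254883), (43.117061614990234, 43.46683883666992), 46.581050872802734) [561.2 -59.3  85.6]
side plate rect ((555.1126708984375, -106.23102569580078), (219.71096801757812, 142.0723419189453), 73.89012145996094)
16 30 853 ((548.4148559570312, -111.3863525390625), (211.67453002929688, 103.64794158935547), 75.09708404541016) [ 538.9 -102.4   21.7]
50 64 124 ((543.54638671875, -101.78842163085938), (151.53749084472656, 54.70024871826172), 69.69132995605469) [546.8 -80.4  57.4]
78 95 101 ((561.81298828125, -55.134521484375), (45.557376861572266, 37.348594665527344), 31.72539520263672) [559.8 -54.3  84.5]
[[ 95  98  95  98  98  99  97  94  91  93  93  93  98  98  97  97 
[... 2313 characters left out ...]
 137 158 160 138 106  64  26  39  73  98 106
  106]
 [192 141  74  23  13  21  41  70  82  86  68  42  24  13  20  51  90 106
  108]
 [192 145  79  30  20  14  16  22  22  29  19  20  18  14  19  49  95 108
  109]
 [190 145  78  28  13  16  18  20  22  22  18  19  16  12  18  58 112 118
  108]
 [189 135  67  22  15  21  20  17  16  14  13  14  19  12  10  66 122 124
  109]
 [187 135  66  20  10  20  17  16  15  15  10  12   9  11  14  78 141 136
  112]
 [175 145  87  36   5   5  15  16  12  10   5  12  12   9  22  87 147 143
  113]
 [156 158 120  61  23  12  10   9   6  10  17  12  17  13  50 111 153 140
  112]
 [122 150 137 100  60  30  20  20  23  25  30  29  30  46  87 141 148 121
  104]]
```

Run:
```python
from h import *
T=pickle.load(open('top0.pkl','rb'));S=pickle.load(open('side0.pkl','rb'))
for nm,s,(u,v),h in(('top',T,(239,193),88),('side',S,(248,197),88)):
    g=cv2.cvtColor(s['pixels'],cv2.COLOR_RGB2GRAY).astype(float)
    r=5
    w=np.clip(g[v-7:v+(6 if nm=='top' else 4),u-r+(0):u+r+1]-60,0,None)
    vv,uu=np.mgrid[v-7:v+(6 if nm=='top' else 4),u-r:u+r+1]
    if nm=='side': 
        w=np.clip(g[v-2:v+4,u-4:u+6]-70,0,None); vv,uu=np.mgrid[v-2:v+4,u-4:u+6]
    cu,cv_=(w*uu).sum()/w.sum(),(w*vv).sum()/w.sum()
    print(nm,'tip',cu,cv_,plane(s,cu,cv_,h).round(1))
# diffuser: contours in the two views by height>10
for nm,s,(u,v) in(('top',T,(162,233)),('side',S,(210,271))):
    P=cloud(s); z=np.nan_to_num(P[...,2]); 
    m=((z>12)&(np.hypot(P[...,0]-513.6,P[...,1]-216.5)<42)).astype(np.uint8)
    cs,_=cv2.findContours(m,cv2.RETR_EXTERNAL,cv2.CHAIN_APPROX_NONE); c=max(cs,key=cv2.contourArea)
    w=P[(m>0)&(z>43)]
    print(nm,cv2.minEnclosingCircle(w[:,:2].astype(np.float32)),w[:,2].mean())
    top=np.median(w,axis=0);print(top)
# desk height bias
    P2=P[240:260,200:230] if nm=='top' else P[240:250,275:290]; print('desk',np.nanmedian(P2[...,2]))
im=T['pixels'][175:220,250:305,::-1]
im=cv2.resize(im,None,fx=12,fy=12,interpolation=cv2.INTER_CUBIC).astype(float)
cv2.imwrite('pics/dial0.png',np.clip((im-20)*2,0,255))
im=S['pixels'][175:220,250:305,::-1]
im=cv2.resize(im,None,fx=12,fy=12,interpolation=cv2.INTER_CUBIC).astype(float)
cv2.imwrite('pics/dial0s.png',np.clip((im)*1.6,0,255))
```

```text
top tip 239.19813736903376 191.29126891734575 [563.  -60.4  88. ]
side tip 248.60187067913787 196.32777551850344 [562.7 -60.1  88. ]
top ((513.6424560546875, 215.1576690673828), 26.655946731567383) 47.673081553752105
[513.34430914 215.28595744  47.35803351]
desk 0.8659804090133448
side ((513.7686767578125, 216.6381072998047), 25.540081024169922) 46.209314981077206
[513.01952745 218.35461496  46.34805794]
desk -0.18542013201271562[ WARN:0@0.241] global loadsave.cpp:1063 imwrite_ Unsupported depth image for selected encoder is fallbacked to CV_8U.
```

View pics/dial0.png

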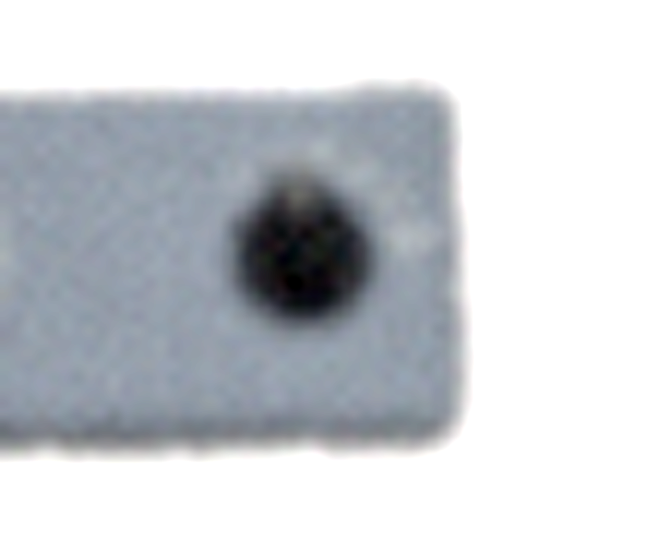

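View pics/dial0s.png

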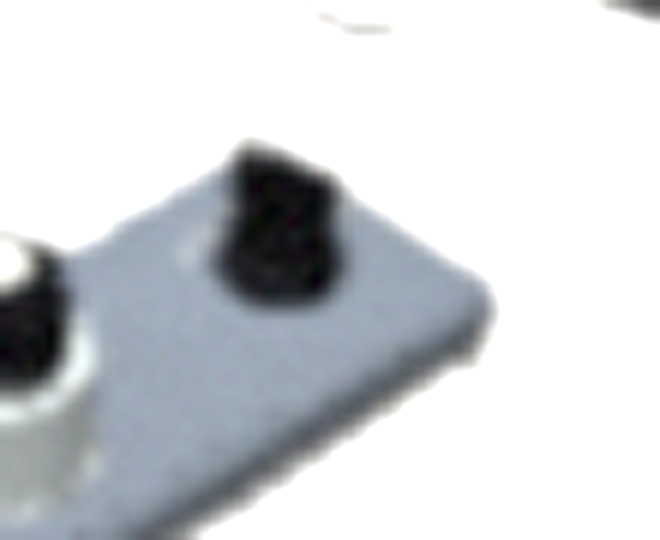

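```bash
cat > go.py <<'E'
import sys,numpy as np
from bench import *
from scipy.spatial.transform import Rotation as R
s=sense(); t=np.array(list(map(float,sys.argv[1:4]))); 
r0=R.from_euler('xyz',s['tcp_rot'],degrees=True)
print('t %.2f pos %s rot %s F %s M %s gap %.1f j6 %.0f'%(s['time'],s['tool_pos'].round(1),s['tcp_rot'].round(1),s['ft_force'].round(1),s['wrist_torque'].round(2),s['finger_gap'],s['joint_pos'][5]))
d=r0.inv().apply(t-s['tool_pos'])
yaw=float(sys.argv[4]) if len(sys.argv)>4 else s['tcp_rot'][2]
a=(r0.inv()*R.from_euler('xyz',[180,0,yaw],degrees=True)).as_rotvec(degrees=True)
print('shift frac',(d/150).round(3),'turn frac',(a/45).round(3),'mm',d.round(1))
E
python3 go.py 450 -200 400 14.66
python3 - <<'E'
from h import *
T=pickle.load(open('top0.pkl','rb'));P=cloud(T)
for u,v in((330,92),(360,92),(420,95),(318,145),(345,200)):print(u,v,P[v,u].round())
E
```

```text
t 0.10 pos [ 151.8 -580.3  403.7] rot [-179.9   -0.    14.7] F [0.1 0.7 0.6] M [0.   0.01 0.06] gap 85.4 j6 -5
shift frac [ 2.565 -1.95   0.029] turn frac [-0.002 -0.    -0.   ] mm [ 384.7 -292.4    4.3]
330 92 [ 750. -402.  229.]
360 92 [ 720. -484.  240.]
420 95 [ 672. -669.  209.]
318 145 [ 665. -368.    4.]
345 200 [ 449. -383.   50.]
```

```bash
python3 -m jog '[{"tx":0.25,"ty":-0.2},{"tx":0.5,"ty":-0.4},{"tx":0.7,"ty":-0.6},{"tx":0.85,"ty":-0.8},{"tx":1.0,"ty":-1.0}]' 40; python3 -m jog '[{"tx":0.2,"ty":-0.2},{"tx":0.4,"ty":-0.4},{"tx":0.6,"ty":-0.6},{"tx":0.8,"ty":-0.8},{"tx":1.0,"ty":-1.0}]'; python3 go.py 513.6 216 400 14.66
```

```text
t 0.10 pos [ 151.8 -580.3  403.7] rot [-179.9   -0.    14.7] F [0.1 0.7 0.6] M [0.   0.01 0.06] gap 85.4 j6 -5
shift frac [ 3.677 -4.525  0.033] turn frac [-0.002 -0.    -0.   ] mm [ 551.5 -678.8    4.9]invalid input at $[0]: expected keys tx, ty, tz, ax, ay, az, hand
invalid input at $[0]: expected keys tx, ty, tz, ax, ay, az, hand
```

```bash
python3 -m jog '[{"tx":0.2,"ty":-0.2,"tz":0,"ax":0,"ay":0,"az":0,"hand":1},{"tx":0.4,"ty":-0.4,"tz":0,"ax":0,"ay":0,"az":0,"hand":1},{"tx":0.6,"ty":-0.6,"tz":0,"ax":0,"ay":0,"az":0,"hand":1},{"tx":0.8,"ty":-0.8,"tz":0,"ax":0,"ay":0,"az":0,"hand":1},{"tx":1,"ty":-1,"tz":0,"ax":0,"ay":0,"az":0,"hand":1}]' 40;  python3 go.py 513.6 216 400 14.66
```

```text
time: 0.52
tool_pos: [257.5, -398.9, 404.0]
tcp_rot: [-179.9, 0.0, 14.6]
ft_force: [0.4, 0.2, -0.1]
finger_gap: 85.4
t 0.52 pos [ 257.5 -398.9  404. ] rot [-179.9    0.    14.6] F [ 0.4  0.2 -0.1] M [-0.01  0.01 -0.  ] gap 85.4 j6 12
shift frac [ 2.687 -3.536  0.03 ] turn frac [-0.001  0.    -0.001] mm [ 403.  -530.3    4.5]
```

```bash
python3 -m jog '[{"tx":0.2,"ty":-0.2,"tz":0,"ax":0,"ay":0,"az":0,"hand":1},{"tx":0.4,"ty":-0.4,"tz":0,"ax":0,"ay":0,"az":0,"hand":1},{"tx":0.6,"ty":-0.6,"tz":0,"ax":0,"ay":0,"az":0,"hand":1},{"tx":0.8,"ty":-0.8,"tz":0,"ax":0,"ay":0,"az":0,"hand":1},{"tx":1,"ty":-1,"tz":0,"ax":0,"ay":0,"az":0,"hand":1}]' 40; python3 -m jog '[{"tx":0.18,"ty":-0.2,"tz":0,"ax":0,"ay":0,"az":0,"hand":1},{"tx":0.36,"ty":-0.4,"tz":0,"ax":0,"ay":0,"az":0,"hand":1},{"tx":0.54,"ty":-0.6,"tz":0,"ax":0,"ay":0,"az":0,"hand":1},{"tx":0.7,"ty":-0.8,"tz":0,"ax":0,"ay":0,"az":0,"hand":1},{"tx":0.85,"ty":-1,"tz":0,"ax":0,"ay":0,"az":0,"hand":1}]' ; python3 -m jog '[{"tx":0.18,"ty":-0.2,"tz":0.1,"ax":0,"ay":0,"az":0,"hand":1},{"tx":0.36,"ty":-0.4,"tz":0.2,"ax":0,"ay":0,"az":0,"hand":1},{"tx":0.5,"ty":-0.6,"tz":0.3,"ax":0,"ay":0,"az":0,"hand":1},{"tx":0.6,"ty":-0.8,"tz":0.4,"ax":0,"ay":0,"az":0,"hand":1},{"tx":0.7,"ty":-1,"tz":0.5,"ax":0,"ay":0,"az":0,"hand":1}]' ;  python3 go.py 513.6 216 300 14.66
```

```text
time: 0.93
tool_pos: [362.6, -218.9, 404.5]
tcp_rot: [-180.0, -0.0, 14.6]
ft_force: [0.9, -0.9, -0.1]
finger_gap: 85.4
time: 1.35
tool_pos: [448.1, -41.4, 404.4]
tcp_rot: [-180.0, 0.0, 14.7]
ft_force: [1.0, -0.7, 0.3]
finger_gap: 85.3
time: 1.77
tool_pos: [511.4, 130.2, 328.4]
tcp_rot: [-180.0, 0.0, 14.7]
ft_force: [0.6, -1.1, 0.5]
finger_gap: 85.5
t 1.77 pos [511.4 130.2 328.4] rot [-180.     0.    14.7] F [ 0.6 -1.1  0.5] M [-0.01 -0.01 -0.01] gap 85.5 j6 84
shift frac [ 0.159 -0.55   0.189] turn frac [-0.     0.001  0.   ] mm [ 23.9 -82.4  28.4]
```

```bash
python3 -m jog '[{"tx":0.08,"ty":-0.25,"tz":0.1,"ax":0,"ay":0,"az":0,"hand":1},{"tx":0.15,"ty":-0.5,"tz":0.2,"ax":0,"ay":0,"az":0,"hand":1},{"tx":0.15,"ty":-0.54,"tz":0.25,"ax":0,"ay":0,"az":0,"hand":1},{"tx":0.15,"ty":-0.54,"tz":0.25,"ax":0,"ay":0,"az":0,"hand":1},{"tx":0.15,"ty":-0.54,"tz":0.25,"ax":0,"ay":0,"az":0,"hand":1}]';  python3 go.py 513.6 216 178 14.66
python3 - <<'E'
from bench import *
import cv2
for n,(u,v,w) in(("side",(150,180,200)),("top",(110,170,150))):
    s=snapshot(n); cv2.imwrite(f'pics/{n}1.png',cv2.resize(s['pixels'][v:v+int(w*.7),u:u+w,::-1],None,fx=600/w,fy=600/w,interpolation=cv2.INTER_CUBIC))
E
```

```text
time: 2.18
tool_pos: [512.1, 212.3, 291.3]
tcp_rot: [180.0, 0.1, 14.7]
ft_force: [-1.6, -0.7, 0.4]
finger_gap: 85.2
t 2.18 pos [512.1 212.3 291.3] rot [1.80e+02 1.00e-01 1.47e+01] F [-1.6 -0.7  0.4] M [0.04 0.03 0.04] gap 85.2 j6 92
shift frac [ 0.018 -0.022  0.755] turn frac [0.001 0.003 0.002] mm [  2.7  -3.3 113.3]
```

View pics/side1.png

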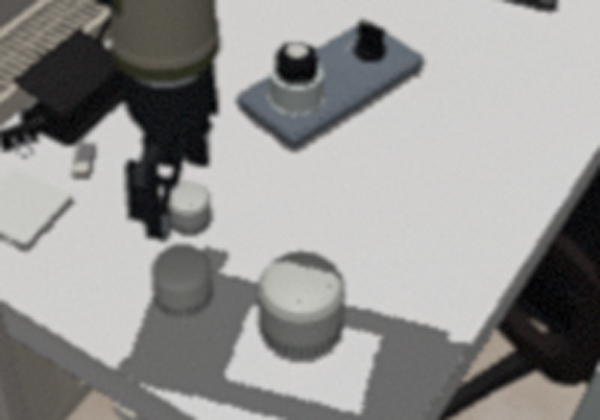

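View pics/top1.png

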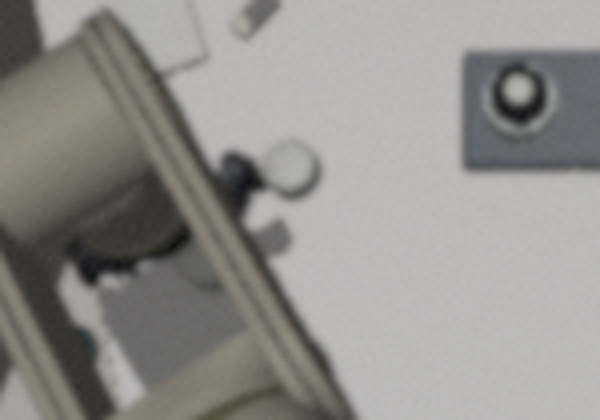

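The gripper hangs above the middle cap. In the side crop the cap sits at (182,278), the small one at (190,207) clear of the jaws, and the large one at (300,310). Now going down.

```bash
python3 -m jog '[{"tx":0.018,"ty":-0.022,"tz":0.2,"ax":0,"ay":0,"az":0,"hand":1},{"tx":0.018,"ty":-0.022,"tz":0.4,"ax":0,"ay":0,"az":0,"hand":1},{"tx":0.018,"ty":-0.022,"tz":0.6,"ax":0,"ay":0,"az":0,"hand":1},{"tx":0.018,"ty":-0.022,"tz":0.75,"ax":0,"ay":0,"az":0,"hand":1},{"tx":0.018,"ty":-0.022,"tz":0.75,"ax":0,"ay":0,"az":0,"hand":1}]';  python3 go.py 513.6 216 178 14.66
```

```text
time: 2.7
tool_pos: [512.5, 213.8, 175.4]
tcp_rot: [180.0, 0.4, 14.5]
ft_force: [-0.9, -0.0, -0.7]
finger_gap: 85.3
t 2.70 pos [512.5 213.8 175.4] rot [180.    0.4  14.5] F [-0.9 -0.  -0.7] M [-0.02 -0.   -0.04] gap 85.3 j6 93
shift frac [ 0.011 -0.013 -0.017] turn frac [ 0.001  0.009 -0.003] mm [ 1.6 -1.9 -2.6]
```

Run:
```python
from bench import *
import cv2
n,(u,v,w)=("side",(170,200,130))
s=snapshot(n); cv2.imwrite(f'pics/{n}2.png',cv2.resize(s['pixels'][v:v+int(w*.75),u:u+w,::-1],None,fx=6,fy=6,interpolation=cv2.INTER_CUBIC))
```

```text
(no output)
```

View pics/side2.png

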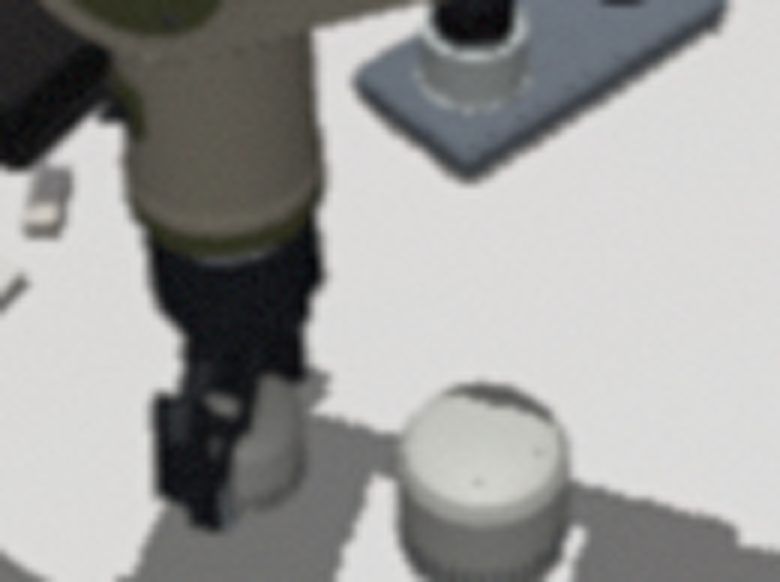

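The cap stands between the fingers (side crop (265,450)). Closing on it.

```bash
python3 -m jog '[{"tx":0.008,"ty":-0.012,"tz":-0.01,"ax":0,"ay":0,"az":0,"hand":1},{"tx":0.008,"ty":-0.012,"tz":-0.01,"ax":0,"ay":0,"az":0,"hand":0.3},{"tx":0.008,"ty":-0.012,"tz":-0.01,"ax":0,"ay":0,"az":0,"hand":0},{"tx":0.008,"ty":-0.012,"tz":-0.01,"ax":0,"ay":0,"az":0,"hand":0},{"tx":0.008,"ty":-0.012,"tz":-0.01,"ax":0,"ay":0,"az":0,"hand":0}]' 45; python3 -m jog '[{"tx":0,"ty":0,"tz":0,"ax":0,"ay":0,"az":0,"hand":0},{"tx":0,"ty":0,"tz":0,"ax":0,"ay":0,"az":0,"hand":0},{"tx":0,"ty":0,"tz":0,"ax":0,"ay":0,"az":0,"hand":0}]'; python3 go.py 513.6 216 178 14.66
```

```text
time: 3.17
tool_pos: [516.5, 218.4, 184.1]
tcp_rot: [180.0, -0.3, 14.7]
ft_force: [-1.3, -1.9, 10.1]
finger_gap: 55.2
time: 3.42
tool_pos: [516.5, 218.5, 184.1]
tcp_rot: [180.0, -0.3, 14.7]
ft_force: [-0.8, -1.6, 10.4]
finger_gap: 55.2
t 3.42 pos [516.5 218.5 184.1] rot [180.   -0.3  14.7] F [-0.8 -1.6 10.4] M [-0.25  0.29 -0.11] gap 55.2 j6 93
shift frac [-0.023  0.011  0.041] turn frac [ 0.    -0.006  0.   ] mm [-3.5  1.6  6.1]
```

```bash
python3 -m jog '[{"tx":0,"ty":0,"tz":-0.1,"ax":0,"ay":0,"az":0,"hand":0},{"tx":0,"ty":0,"tz":-0.25,"ax":0,"ay":0,"az":0,"hand":0},{"tx":0,"ty":0,"tz":-0.4,"ax":0,"ay":0,"az":0,"hand":0},{"tx":0,"ty":0,"tz":-0.4,"ax":0,"ay":0,"az":0,"hand":0},{"tx":0,"ty":0,"tz":-0.4,"ax":0,"ay":0,"az":0,"hand":0}]'; python3 go.py 562 -60 300 14.66
python3 - <<'E'
from bench import *
import cv2
n,(u,v,w)=("side",(170,180,130))
s=snapshot(n); cv2.imwrite(f'pics/{n}3.png',cv2.resize(s['pixels'][v:v+int(w*.75),u:u+w,::-1],None,fx=6,fy=6,interpolation=cv2.INTER_CUBIC))
E
```

```text
time: 3.83
tool_pos: [516.1, 218.5, 243.7]
tcp_rot: [-180.0, -0.3, 14.7]
ft_force: [-0.2, -0.7, -1.8]
finger_gap: 55.0
t 3.83 pos [516.1 218.5 243.7] rot [-180.    -0.3   14.7] F [-0.2 -0.7 -1.8] M [ 0.03  0.04 -0.07] gap 55.0 j6 93
shift frac [-0.172  1.874 -0.377] turn frac [-0.    -0.006  0.   ] mm [-25.8 281.1 -56.5]
```

View pics/side3.png

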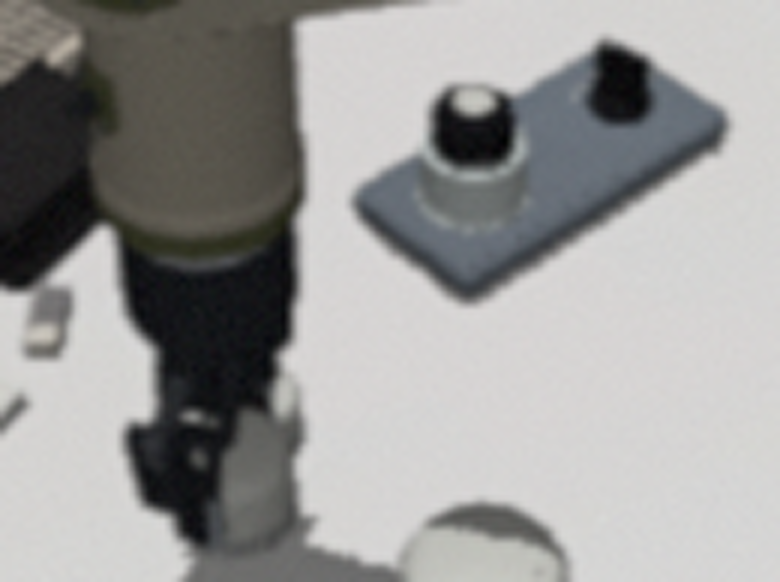

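```bash
python3 -m jog '[{"tx":0,"ty":0.15,"tz":-0.15,"ax":0,"ay":0,"az":0,"hand":0},{"tx":0,"ty":0.35,"tz":-0.3,"ax":0,"ay":0,"az":0,"hand":0},{"tx":-0.05,"ty":0.55,"tz":-0.42,"ax":0,"ay":0,"az":0,"hand":0},{"tx":-0.07,"ty":0.78,"tz":-0.44,"ax":0,"ay":0,"az":0,"hand":0},{"tx":-0.08,"ty":1,"tz":-0.44,"ax":0,"ay":0,"az":0,"hand":0}]';python3 -m jog '[{"tx":-0.02,"ty":0.2,"tz":0,"ax":0,"ay":0,"az":0,"hand":0},{"tx":-0.04,"ty":0.4,"tz":0,"ax":0,"ay":0,"az":0,"hand":0},{"tx":-0.06,"ty":0.6,"tz":0,"ax":0,"ay":0,"az":0,"hand":0},{"tx":-0.07,"ty":0.77,"tz":0,"ax":0,"ay":0,"az":0,"hand":0},{"tx":-0.07,"ty":0.87,"tz":0,"ax":0,"ay":0,"az":0,"hand":0}]'; python3 -m jog '[{"tx":0,"ty":0,"tz":0,"ax":0,"ay":0,"az":0,"hand":0},{"tx":0,"ty":0,"tz":0,"ax":0,"ay":0,"az":0,"hand":0},{"tx":0,"ty":0,"tz":0,"ax":0,"ay":0,"az":0,"hand":0}]'; python3 go.py 565.4 -59 310 14.66
python3 - <<'E'
from bench import *
import cv2
for n,(u,v,w) in(("side",(200,110,130)),("top",(190,150,120))):
    s=snapshot(n); cv2.imwrite(f'pics/{n}4.png',cv2.resize(s['pixels'][v:v+int(w*.75),u:u+w,::-1],None,fx=6,fy=6,interpolation=cv2.INTER_CUBIC))
E
```

```text
time: 4.3
tool_pos: [541.5, 68.7, 307.9]
tcp_rot: [180.0, -0.1, 14.7]
ft_force: [0.3, -0.8, -1.5]
finger_gap: 54.6
time: 4.72
tool_pos: [563.9, -61.4, 305.4]
tcp_rot: [-180.0, 0.1, 14.6]
ft_force: [1.0, -0.3, -2.8]
finger_gap: 54.9
time: 4.97
tool_pos: [564.0, -58.0, 306.3]
tcp_rot: [-179.9, 0.1, 14.7]
ft_force: [-0.7, -0.5, -1.4]
finger_gap: 55.0
t 4.97 pos [564.  -58.  306.3] rot [-1.799e+02  1.000e-01  1.470e+01] F [-0.7 -0.5 -1.4] M [-0.01 -0.04  0.02] gap 55.0 j6 64
shift frac [ 0.007  0.009 -0.025] turn frac [-0.002  0.002  0.   ] mm [ 1.1  1.3 -3.7]
```

View pics/side4.png

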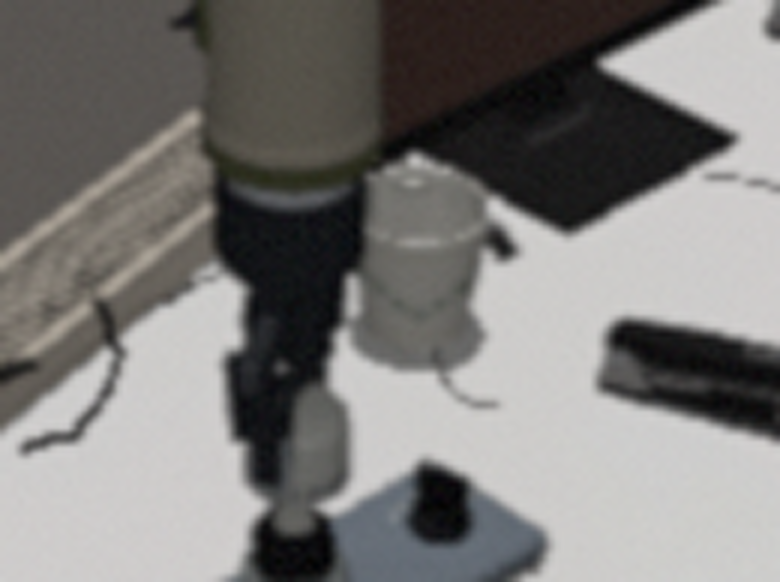

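View pics/top4.png

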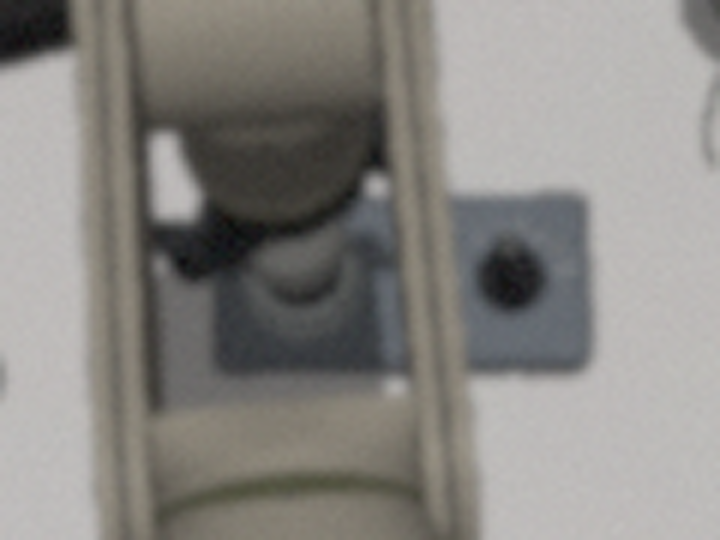

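Run:
```python
from h import *
from bench import *
s=sense(); tcp=s['tool_pos']
S=snapshot('side')
g=cv2.cvtColor(S['pixels'],cv2.COLOR_RGB2GRAY)
print(g[178:190:3,246:266])
for off in(-3.4,0):
    c=np.array([tcp[0]+off*.967,tcp[1]+off*.253,tcp[2]-184+20])
    right=S['R'][0]*[1,1,0]; right/=np.linalg.norm(right)
    print(off,proj(S,c),proj(S,c+28*right),proj(S,c-28*right))
T=snapshot('top'); P=cloud(T)
g=cv2.cvtColor(T['pixels'],cv2.COLOR_RGB2GRAY)
cv2.imwrite('pics/top4b.png',cv2.resize(g[180:210,220:265],None,fx=16,fy=16,interpolation=cv2.INTER_CUBIC))
c=np.array([tcp[0]-3.4*.967,tcp[1]-3.4*.253,0])
for z in(tcp[2]-184,tcp[2]-184+38):
  for a in(180,): 
    print(proj(T,c+[0,0,z]),[proj(T,c+[28*np.cos(b),28*np.sin(b),z]).round(1) for b in np.deg2rad([150,180,196,210,240])])
```

```text
[[ 20  19  46  80  96  97  96  96  97  95  96 122 178 201 205 203 205 204
  203 202]
 [ 14  24  54  88 102 103 103 104 104 100  95 114 171 200 204 204 203 203
  203 202]
 [ 43  67  86 102 110 109 107 102  97  92  83 111 174 202 204 204 203 203
  205 203]
 [ 46  67  77  91 100  99  99  97  95  90  84 107 172 200 205 203 205 204
  204 205]]
-3.4 [248.93943401 183.46549689] [257.8532469  183.56561113] [240.02191512 183.36534102]
0 [247.91029019 183.25347392] [256.81879124 183.35357013] [238.99808765 183.15333611]
[238.40224236 189.53622268] [array([236.1, 198.1]), array([240.8, 198. ]), array([243.2, 197. ]), array([244.9, 195.7]), array([247.2, 191.7])]
[237.95872272 186.60615577] [array([235.6, 195.4]), array([240.5, 195.3]), array([242.8, 194.3]), array([244.6, 192.9]), array([247. , 188.8])]
```

View pics/top4b.png

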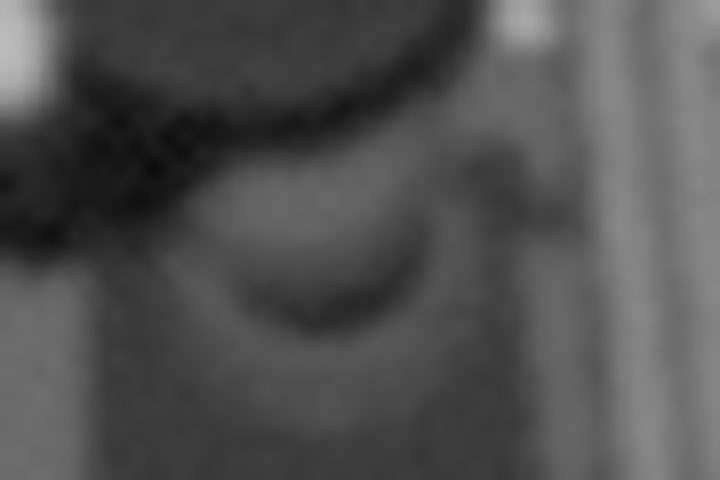

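```bash
python3 -m jog '[{"tx":0.007,"ty":0.009,"tz":0.1,"ax":0,"ay":0,"az":0,"hand":0},{"tx":0.007,"ty":0.009,"tz":0.2,"ax":0,"ay":0,"az":0,"hand":0},{"tx":0.007,"ty":0.009,"tz":0.27,"ax":0,"ay":0,"az":0,"hand":0},{"tx":0.007,"ty":0.009,"tz":0.27,"ax":0,"ay":0,"az":0,"hand":0},{"tx":0.007,"ty":0.009,"tz":0.27,"ax":0,"ay":0,"az":0,"hand":0}]'
python3 -m jog '[{"tx":0,"ty":0,"tz":0,"ax":0,"ay":0,"az":0,"hand":0},{"tx":0,"ty":0,"tz":0.015,"ax":0,"ay":0,"az":0,"hand":0},{"tx":0,"ty":0,"tz":0.03,"ax":0,"ay":0,"az":0,"hand":0},{"tx":0,"ty":0,"tz":0.03,"ax":0,"ay":0,"az":0,"hand":0}]'; python3 go.py 565.4 -59 260 14.66
```

```text
time: 5.58
tool_pos: [565.5, -59.4, 266.0]
tcp_rot: [-180.0, 0.0, 14.7]
ft_force: [0.0, 0.6, -1.3]
finger_gap: 54.6
time: 5.92
tool_pos: [565.7, -59.9, 262.0]
tcp_rot: [-180.0, -0.0, 14.7]
ft_force: [1.6, 0.5, -1.1]
finger_gap: 54.7
t 5.92 pos [565.7 -59.9 262. ] rot [-180.    -0.    14.7] F [ 1.6  0.5 -1.1] M [ 0.11 -0.29 -0.05] gap 54.7 j6 64
shift frac [-0.    -0.006  0.013] turn frac [-0. -0. -0.] mm [-0.  -0.9  2. ]
```

```bash
python3 -m jog '[{"tx":0,"ty":0,"tz":0.013,"ax":0,"ay":0,"az":0,"hand":0},{"tx":0,"ty":0,"tz":0.013,"ax":0,"ay":0,"az":0,"hand":0},{"tx":0,"ty":0,"tz":0.013,"ax":0,"ay":0,"az":0,"hand":0}]'
python3 -m jog '[{"tx":0,"ty":0,"tz":0.013,"ax":0,"ay":0,"az":0,"hand":0},{"tx":0,"ty":0,"tz":0.013,"ax":0,"ay":0,"az":0,"hand":0},{"tx":0,"ty":0,"tz":0.013,"ax":0,"ay":0,"az":0,"hand":0}]'; python3 go.py 565.4 -59 260 14.66
```

```text
time: 6.17
tool_pos: [565.8, -60.0, 260.3]
tcp_rot: [180.0, -0.0, 14.7]
ft_force: [1.5, 1.2, -3.1]
finger_gap: 54.7
time: 6.42
tool_pos: [566.0, -60.0, 259.7]
tcp_rot: [180.0, -0.0, 14.7]
ft_force: [-5.5, 1.1, 9.2]
finger_gap: 55.0
t 6.42 pos [566.  -60.  259.7] rot [180.   -0.   14.7] F [-5.5  1.1  9.2] M [0.26 0.64 0.01] gap 55.0 j6 64
shift frac [-0.002 -0.007 -0.002] turn frac [ 0.    -0.001  0.   ] mm [-0.3 -1.1 -0.3]
```

```bash
python3 -m jog '[{"tx":-0.005,"ty":0,"tz":-0.007,"ax":0,"ay":0,"az":0,"hand":0},{"tx":-0.005,"ty":0,"tz":-0.007,"ax":0,"ay":0,"az":0,"hand":0}]'; python3 go.py 565.4 -59 260 14.66
python3 -m jog '[{"tx":0,"ty":-0.0025,"tz":0,"ax":0,"ay":0,"az":-0.15,"hand":0},{"tx":-0.001,"ty":-0.005,"tz":0,"ax":0,"ay":0,"az":-0.3,"hand":0}]'; python3 go.py 565.4 -59 260 14.66
```

```text
time: 6.58
tool_pos: [565.3, -60.1, 260.0]
tcp_rot: [180.0, -0.1, 14.7]
ft_force: [2.3, 1.4, 1.1]
finger_gap: 55.1
t 6.58 pos [565.3 -60.1 260. ] rot [ 1.80e+02 -1.00e-01  1.47e+01] F [2.3 1.4 1.1] M [ 0.16 -0.43 -0.01] gap 55.1 j6 64
shift frac [ 0.002 -0.007  0.   ] turn frac [ 0.001 -0.002 -0.   ] mm [ 0.3 -1.   0. ]
time: 6.75
tool_pos: [565.1, -59.4, 260.0]
tcp_rot: [180.0, -0.1, 28.4]
ft_force: [2.2, 1.6, 2.4]
finger_gap: 54.8
t 6.75 pos [565.1 -59.4 260. ] rot [ 1.80e+02 -1.00e-01  2.84e+01] F [2.2 1.6 2.4] M [ 0.28 -0.46 -0.12] gap 54.8 j6 50
shift frac [ 0.003 -0.001 -0.   ] turn frac [ 0.001 -0.002  0.306] mm [ 0.4 -0.2 -0. ]
```

```bash
python3 -m jog '[{"tx":0,"ty":-0.0025,"tz":0.003,"ax":0,"ay":0,"az":-0.15,"hand":0},{"tx":-0.001,"ty":-0.005,"tz":0.003,"ax":0,"ay":0,"az":-0.3,"hand":0},{"tx":-0.0014,"ty":-0.0075,"tz":0.003,"ax":0,"ay":0,"az":-0.45,"hand":0}]'; python3 go.py 565.4 -59 260 14.66
```

```text
time: 7.0
tool_pos: [564.3, -58.4, 259.4]
tcp_rot: [179.9, -0.1, 48.7]
ft_force: [3.2, 1.5, -1.3]
finger_gap: 54.6
t 7.00 pos [564.3 -58.4 259.4] rot [ 1.799e+02 -1.000e-01  4.870e+01] F [ 3.2  1.5 -1.3] M [ 0.3  -0.59 -0.07] gap 54.6 j6 30
shift frac [ 0.002  0.008 -0.004] turn frac [ 0.001 -0.002  0.757] mm [ 0.3  1.2 -0.6]
```

```bash
python3 -m jog '[{"tx":0,"ty":0,"tz":0.01,"ax":0,"ay":0,"az":0,"hand":0},{"tx":0,"ty":0,"tz":0.02,"ax":0,"ay":0,"az":0,"hand":0},{"tx":0,"ty":0,"tz":0.02,"ax":0,"ay":0,"az":0,"hand":0}]'; python3 go.py 565.4 -59 260 14.66
```

```text
time: 7.25
tool_pos: [564.4, -58.2, 256.0]
tcp_rot: [179.9, -0.1, 48.2]
ft_force: [5.9, 3.5, -1.0]
finger_gap: 54.6
t 7.25 pos [564.4 -58.2 256. ] rot [ 1.799e+02 -1.000e-01  4.820e+01] F [ 5.9  3.5 -1. ] M [ 0.72 -0.99  0.31] gap 54.6 j6 31
shift frac [ 0.001  0.009 -0.027] turn frac [ 0.001 -0.002  0.745] mm [ 0.1  1.3 -4. ]
```

```bash
python3 -m jog '[{"tx":0.01,"ty":0.003,"tz":0.01,"ax":0,"ay":0,"az":0,"hand":0},{"tx":0.01,"ty":0.003,"tz":0.02,"ax":0,"ay":0,"az":0,"hand":0},{"tx":0.01,"ty":0.003,"tz":0.03,"ax":0,"ay":0,"az":0,"hand":0},{"tx":0.01,"ty":0.003,"tz":0.03,"ax":0,"ay":0,"az":0,"hand":0}]'; python3 go.py 565.4 -59 260 14.66
```

```text
time: 7.58
tool_pos: [564.9, -57.9, 250.5]
tcp_rot: [-179.9, 0.1, 48.2]
ft_force: [2.7, -0.1, -1.6]
finger_gap: 54.9
t 7.58 pos [564.9 -57.9 250.5] rot [-1.799e+02  1.000e-01  4.820e+01] F [ 2.7 -0.1 -1.6] M [ 0.1  -0.38  0.04] gap 54.9 j6 31
shift frac [-0.003  0.008 -0.063] turn frac [-0.001  0.002  0.746] mm [-0.5  1.1 -9.5]
```

Dropping well, with rim-down now expected at TCP about 248.

```bash
python3 -m jog '[{"tx":0.002,"ty":0.001,"tz":0.01,"ax":0,"ay":0,"az":0,"hand":0},{"tx":0.002,"ty":0.001,"tz":0.02,"ax":0,"ay":0,"az":0,"hand":0},{"tx":0.002,"ty":0.001,"tz":0.02,"ax":0,"ay":0,"az":0,"hand":0}]'; python3 go.py 565.4 -59 260 14.66
```

```text
time: 7.83
tool_pos: [565.3, -57.7, 248.0]
tcp_rot: [-179.9, 0.0, 48.4]
ft_force: [-1.8, 0.4, 2.5]
finger_gap: 54.7
t 7.83 pos [565.3 -57.7 248. ] rot [-179.9    0.    48.4] F [-1.8  0.4  2.5] M [ 0.06  0.25 -0.02] gap 54.7 j6 31
shift frac [-0.006  0.006 -0.08 ] turn frac [-0.001  0.001  0.749] mm [ -0.9   0.9 -12. ]
```

```bash
python3 -m jog '[{"tx":0,"ty":0.0025,"tz":0,"ax":0,"ay":0,"az":0.15,"hand":0},{"tx":-0.001,"ty":0.005,"tz":0.001,"ax":0,"ay":0,"az":0.3,"hand":0},{"tx":-0.0014,"ty":0.0075,"tz":0.002,"ax":0,"ay":0,"az":0.45,"hand":0}]'; python3 go.py 565.4 -59 260 14.66
```

```text
time: 8.08
tool_pos: [566.1, -58.7, 247.6]
tcp_rot: [-180.0, 0.0, 27.8]
ft_force: [-0.1, -0.5, -2.0]
finger_gap: 54.8
t 8.08 pos [566.1 -58.7 247.6] rot [-180.     0.    27.8] F [-0.1 -0.5 -2. ] M [-0.09 -0.05  0.03] gap 54.8 j6 51
shift frac [-0.005 -0.    -0.083] turn frac [-0.     0.001  0.292] mm [ -0.7  -0.  -12.4]
```

```bash
python3 -m jog '[{"tx":0,"ty":0.0025,"tz":0.005,"ax":0,"ay":0,"az":0.15,"hand":0},{"tx":-0.001,"ty":0.005,"tz":0.01,"ax":0,"ay":0,"az":0.3,"hand":0},{"tx":-0.0014,"ty":0.0075,"tz":0.014,"ax":0,"ay":0,"az":0.45,"hand":0}]'; python3 go.py 565.4 -59 260 14.66
```

```text
time: 8.33
tool_pos: [566.5, -60.0, 245.5]
tcp_rot: [180.0, 0.0, 7.5]
ft_force: [1.9, -1.5, -0.3]
finger_gap: 54.8
t 8.33 pos [566.5 -60.  245.5] rot [180.    0.    7.5] F [ 1.9 -1.5 -0.3] M [-0.18 -0.23  0.03] gap 54.8 j6 71
shift frac [-0.007 -0.007 -0.096] turn frac [ 0.001  0.    -0.159] mm [ -1.   -1.1 -14.5]
```

```bash
python3 -m jog '[{"tx":0,"ty":0.0025,"tz":0.005,"ax":0,"ay":0,"az":0.15,"hand":0},{"tx":-0.001,"ty":0.005,"tz":0.01,"ax":0,"ay":0,"az":0.3,"hand":0},{"tx":-0.001,"ty":0.005,"tz":0.01,"ax":0,"ay":0,"az":0.3,"hand":0}]'; python3 go.py 565.4 -59 260 14.66
```

```text
time: 8.58
tool_pos: [566.6, -61.0, 244.4]
tcp_rot: [179.9, -0.0, -5.9]
ft_force: [0.5, -3.9, -0.2]
finger_gap: 54.4
t 8.58 pos [566.6 -61.  244.4] rot [179.9  -0.   -5.9] F [ 0.5 -3.9 -0.2] M [-0.67 -0.07  0.19] gap 54.4 j6 85
shift frac [-0.009 -0.012 -0.104] turn frac [ 0.002  0.    -0.458] mm [ -1.4  -1.8 -15.6]
```

```bash
python3 -m jog '[{"tx":0,"ty":0.008,"tz":0.004,"ax":0,"ay":0,"az":0.1,"hand":0},{"tx":0,"ty":0.01,"tz":0.008,"ax":0,"ay":0,"az":0.2,"hand":0},{"tx":0,"ty":0.01,"tz":0.008,"ax":0,"ay":0,"az":0.2,"hand":0}]'; python3 go.py 565.4 -59 260 14.66
```

```text
time: 8.83
tool_pos: [567.1, -62.1, 244.1]
tcp_rot: [180.0, -0.2, -14.5]
ft_force: [4.2, -1.2, 1.9]
finger_gap: 53.4
t 8.83 pos [567.1 -62.1 244.1] rot [180.   -0.2 -14.5] F [ 4.2 -1.2  1.9] M [-0.38 -0.81  0.79] gap 53.4 j6 93
shift frac [-0.016 -0.017 -0.106] turn frac [ 0.001 -0.003 -0.649] mm [ -2.4  -2.6 -15.9]
```

```bash
python3 -m jog '[{"tx":0,"ty":0,"tz":0,"ax":0,"ay":0,"az":-0.05,"hand":0},{"tx":0,"ty":0,"tz":0,"ax":0,"ay":0,"az":-0.05,"hand":1},{"tx":0,"ty":0,"tz":0,"ax":0,"ay":0,"az":-0.05,"hand":1},{"tx":0,"ty":0,"tz":0,"ax":0,"ay":0,"az":-0.05,"hand":1}]'; python3 go.py 565.4 -59 260 14.66
python3 - <<'E'
from bench import *
import cv2
for n,(u,v,w) in(("side",(205,140,100)),):
    s=snapshot(n); cv2.imwrite(f'pics/{n}5.png',cv2.resize(s['pixels'][v:v+int(w*.75),u:u+w,::-1],None,fx=8,fy=8,interpolation=cv2.INTER_CUBIC))
E
```

```text
time: 9.17
tool_pos: [566.0, -61.7, 242.7]
tcp_rot: [-180.0, 0.1, -12.3]
ft_force: [0.2, 0.7, -0.3]
finger_gap: 85.0
t 9.17 pos [566.  -61.7 242.7] rot [-1.80e+02  1.00e-01 -1.23e+01] F [ 0.2  0.7 -0.3] M [ 0.05 -0.04 -0.01] gap 85.0 j6 91
shift frac [-0.008 -0.017 -0.115] turn frac [-0.001  0.002 -0.599] mm [ -1.1  -2.5 -17.3]
```

View pics/side5.png

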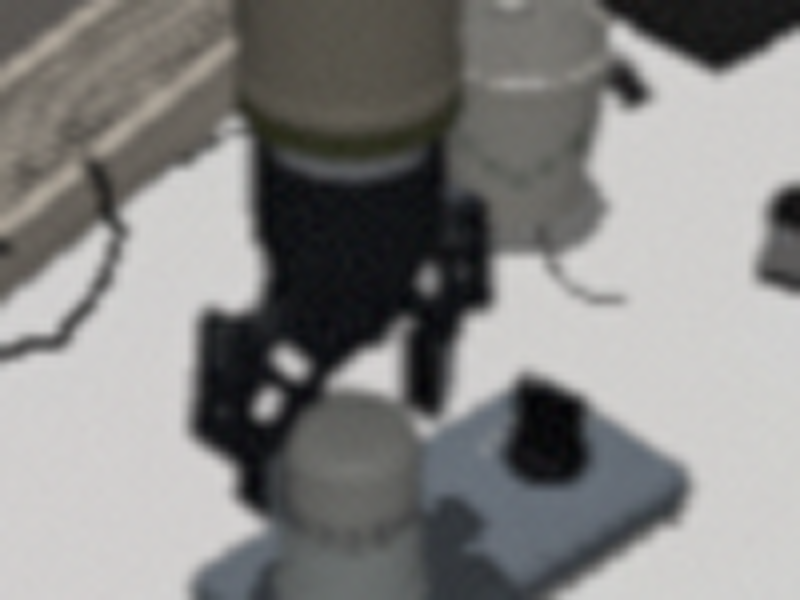

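The cap sits level with its ribs just above the column (crop (345,530)). The hand was gripping high and may have slipped, so I'll re-centre, grip lower and firmer, and turn clockwise again to test the stop.

```bash
python3 -m jog '[{"tx":-0.022,"ty":-0.003,"tz":0.045,"ax":0,"ay":0,"az":-0.15,"hand":1},{"tx":-0.022,"ty":-0.003,"tz":0.045,"ax":0,"ay":0,"az":-0.3,"hand":1},{"tx":-0.022,"ty":-0.003,"tz":0.045,"ax":0,"ay":0,"az":-0.45,"hand":1},{"tx":-0.022,"ty":-0.003,"tz":0.045,"ax":0,"ay":0,"az":-0.6,"hand":1},{"tx":-0.022,"ty":-0.003,"tz":0.045,"ax":0,"ay":0,"az":-0.6,"hand":1}]';  python3 -m jog '[{"tx":0,"ty":0,"tz":0,"ax":0,"ay":0,"az":0,"hand":0.3},{"tx":0,"ty":0,"tz":0,"ax":0,"ay":0,"az":0,"hand":0},{"tx":0,"ty":0,"tz":0,"ax":0,"ay":0,"az":0,"hand":0},{"tx":0,"ty":0,"tz":0,"ax":0,"ay":0,"az":0,"hand":0},{"tx":0,"ty":0,"tz":0,"ax":0,"ay":0,"az":0,"hand":0}]' 60; python3 go.py 565.4 -59 260 14.66
```

```text
time: 9.63
tool_pos: [563.0, -60.6, 236.2]
tcp_rot: [-180.0, 0.0, 15.0]
ft_force: [0.9, 0.0, 0.5]
finger_gap: 85.2
time: 10.05
tool_pos: [563.3, -60.7, 236.8]
tcp_rot: [180.0, -0.0, 14.6]
ft_force: [-1.6, 0.6, 3.6]
finger_gap: 54.7
t 10.05 pos [563.3 -60.7 236.8] rot [180.   -0.   14.6] F [-1.6  0.6  3.6] M [ 0.05  0.23 -0.06] gap 54.7 j6 64
shift frac [ 0.016 -0.008 -0.155] turn frac [ 0.    -0.    -0.002] mm [  2.4  -1.1 -23.2]
```

```bash
python3 -m jog '[{"tx":0,"ty":0,"tz":0.002,"ax":0,"ay":0,"az":0.08,"hand":0},{"tx":0,"ty":0,"tz":0.004,"ax":0,"ay":0,"az":0.16,"hand":0},{"tx":0,"ty":0,"tz":0.004,"ax":0,"ay":0,"az":0.16,"hand":0}]'; python3 go.py 565.4 -59 260 14.66
```

```text
time: 10.3
tool_pos: [564.3, -60.5, 236.8]
tcp_rot: [179.9, -0.2, 7.3]
ft_force: [4.8, 1.2, 0.3]
finger_gap: 55.2
t 10.30 pos [564.3 -60.5 236.8] rot [179.9  -0.2   7.3] F [4.8 1.2 0.3] M [ 0.15 -0.84  1.32] gap 55.2 j6 71
shift frac [ 0.009 -0.009 -0.155] turn frac [ 0.002 -0.005 -0.163] mm [  1.3  -1.4 -23.2]
```

The torque is 1.32 N m with no further sink, so this is the firm stop. I'll relax the twist, release, lift away and look.

```bash
python3 -m jog '[{"tx":0,"ty":0,"tz":-0.003,"ax":0,"ay":0,"az":-0.08,"hand":0},{"tx":0,"ty":0,"tz":-0.003,"ax":0,"ay":0,"az":-0.08,"hand":1},{"tx":0,"ty":0,"tz":-0.003,"ax":0,"ay":0,"az":-0.08,"hand":1},{"tx":0,"ty":0,"tz":-0.003,"ax":0,"ay":0,"az":-0.08,"hand":1},{"tx":0,"ty":0,"tz":-0.003,"ax":0,"ay":0,"az":-0.08,"hand":1}]'; python3 -m jog '[{"tx":0,"ty":0,"tz":-0.1,"ax":0,"ay":0,"az":0,"hand":1},{"tx":0,"ty":0,"tz":-0.3,"ax":0,"ay":0,"az":0,"hand":1},{"tx":0,"ty":0,"tz":-0.55,"ax":0,"ay":0,"az":0,"hand":1},{"tx":0,"ty":0,"tz":-0.75,"ax":0,"ay":0,"az":0,"hand":1},{"tx":0,"ty":0,"tz":-0.75,"ax":0,"ay":0,"az":0,"hand":1}]'; python3 -m jog '[{"tx":0,"ty":-0.25,"tz":0,"ax":0,"ay":0,"az":0,"hand":1},{"tx":0,"ty":-0.5,"tz":0,"ax":0,"ay":0,"az":0,"hand":1},{"tx":0,"ty":-0.75,"tz":0,"ax":0,"ay":0,"az":0,"hand":1},{"tx":0,"ty":-1,"tz":0,"ax":0,"ay":0,"az":0,"hand":1},{"tx":0,"ty":-1,"tz":0,"ax":0,"ay":0,"az":0,"hand":1}]'
python3 - <<'E'
from bench import *
import cv2,pickle,numpy as np
for n,(u,v,w) in(("side",(220,170,80)),("top",(210,160,100))):
    s=snapshot(n); pickle.dump(s,open(n+'6.pkl','wb'));im=cv2.resize(s['pixels'][v:v+int(w*.7),u:u+w,::-1],None,fx=780/w,fy=780/w,interpolation=cv2.INTER_CUBIC)
    cv2.imwrite(f'pics/{n}6.png',np.clip(im*(1.2 if n=='side' else 1.6),0,255).astype('uint8'))
E
```

```text
time: 10.72
tool_pos: [563.0, -60.7, 236.1]
tcp_rot: [-180.0, 0.0, 11.0]
ft_force: [0.2, 0.0, 0.5]
finger_gap: 85.0
time: 11.13
tool_pos: [565.2, -61.2, 356.9]
tcp_rot: [179.8, -0.6, 11.0]
ft_force: [0.2, -0.0, 1.0]
finger_gap: 85.6
time: 11.55
tool_pos: [533.0, 91.7, 348.6]
tcp_rot: [-179.8, 0.0, 11.3]
ft_force: [0.3, -0.1, 0.2]
finger_gap: 85.2
```

View pics/side6.png

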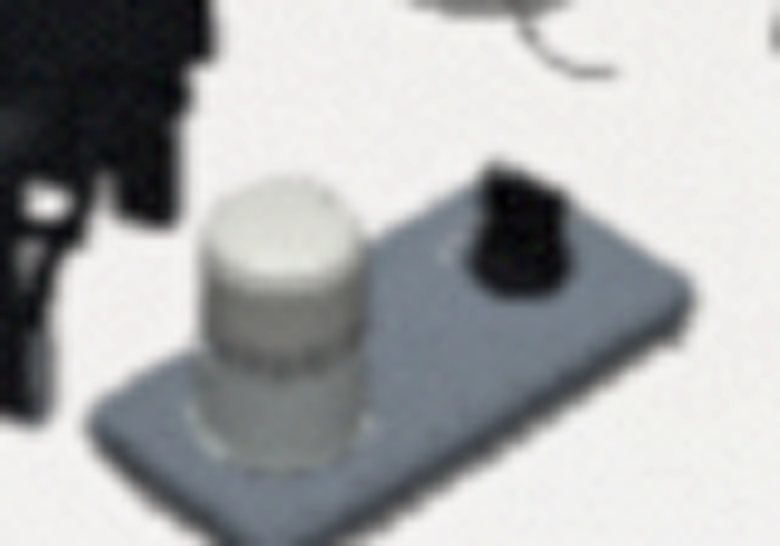

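View pics/top6.png

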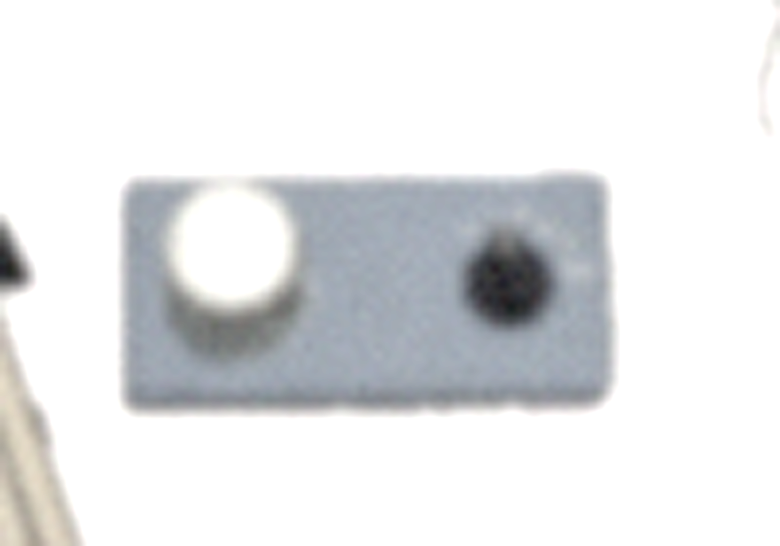

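Run:
```python
from h import *
T=pickle.load(open('top6.pkl','rb'));S=pickle.load(open('side6.pkl','rb'))
for n,s in(('top',T),('side',S)):
    P=cloud(s); m=(np.hypot(P[...,0]-562.5,P[...,1]+60)<30)&(P[...,2]>95)
    w=P[m]; m2=w[:,2]>np.percentile(w[:,2],90)-4
    print(n,'cap top',np.percentile(w[:,2],[50,90,98]).round(1),cv2.minEnclosingCircle(w[m2][:,:2].astype(np.float32)))
    A=np.c_[w[m2][:,:2]-w[m2][:,:2].mean(0),np.ones(m2.sum())]; print('tilt',np.linalg.lstsq(A,w[m2][:,2],rcond=None)[0])
    m=(np.hypot(P[...,0]-529,P[...,1]+169)<26)&(P[...,2]>45)&(P[...,2]<75); w=P[m]
    print('bar pts',len(w),w.mean(0).round(1),cv2.minAreaRect(w[:,:2].astype(np.float32)),np.percentile(w[:,2],90))
c=np.array([545-60*.277,-112-60*.961,0]);print('dial c',c)
def ang(p): d=p[:2]-c[:2]; return d.round(1),np.hypot(*d).round(1),np.degrees(np.arctan2(d[1],d[0])).round(1)
for u,v in((472,232),(515,205),(552,230),(585,268)): 
    print('mark',ang(plane(T,210+u/7.8,160+v/7.8,22)))
print('dot side',ang(plane(S,220+452/9.75,170+245/9.75,22)))
print('pointer',ang(plane(T,210+507/7.8,160+240/7.8,62)))
u=cv2.resize(T['pixels'][180:212,258:296,::-1],None,fx=18,fy=18,interpolation=cv2.INTER_CUBIC).astype(float)
cv2.imwrite('pics/d6.png',np.clip((u-30)*2,0,255).astype('uint8'))
g=cv2.cvtColor(T['pixels'],cv2.COLOR_RGB2GRAY)
u=cv2.resize(g[180:212,258:296],None,fx=18,fy=18,interpolation=cv2.INTER_CUBIC).astype(float)
cv2.imwrite('pics/d6b.png',np.clip((u-10)*5,0,255).astype('uint8'))
```

```text
top cap top [105.  109.6 112.8] ((560.82861328125, -60.252681732177734), 25.817707061767578)
tilt [5.75920409e-03 1.44786279e-02 1.08365756e+02]
bar pts 39 [ 529.7 -169.5   61.2] ((531.9013061523438, -170.0341033935547), (9.702893257141113, 35.10668182373047), 84.37116241455078) 66.29609795821837
side cap top [104.4 106.9 108.2] ((560.2119140625, -56.31767272949219), 24.917055130004883)
tilt [ 7.03186893e-03 -2.25367328e-02  1.05496638e+02]
bar pts 50 [ 531.5 -166.6   55.5] ((532.1023559570312, -170.86277770996094), (16.131134033203125, 37.14715576171875), 78.58692169189453) 61.66960911826307
dial c [ 528.38 -169.66    0.  ]
mark (array([26.4,  5.8]), np.float64(27.0), np.float64(12.5))
mark (array([ 32.7, -15.2]), np.float64(36.0), np.float64(-24.9))
mark (array([ 17.8, -27.1]), np.float64(32.5), np.float64(-56.7))
mark (array([ -2. , -35.8]), np.float64(35.9), np.float64(-93.1))
dot side (array([27.4,  3.5]), np.float64(27.7), np.float64(7.2))
pointer (array([10.3, -3.1]), np.float64(10.8), np.float64(-16.9))
```

View pics/d6.png

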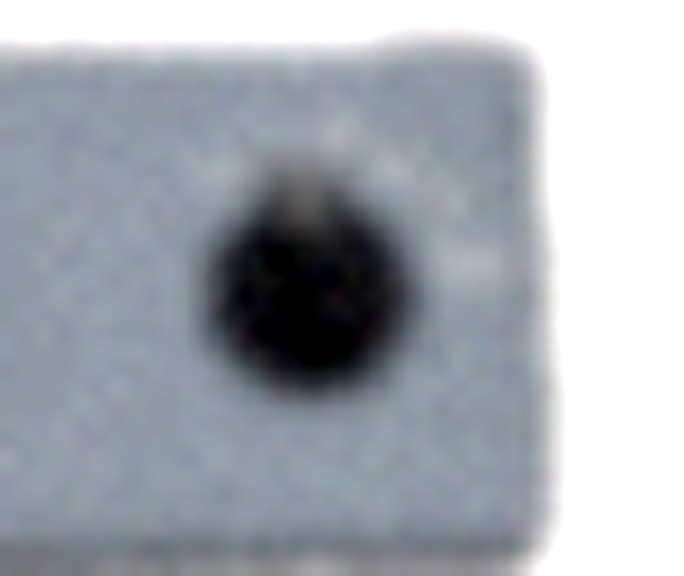

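View pics/d6b.png

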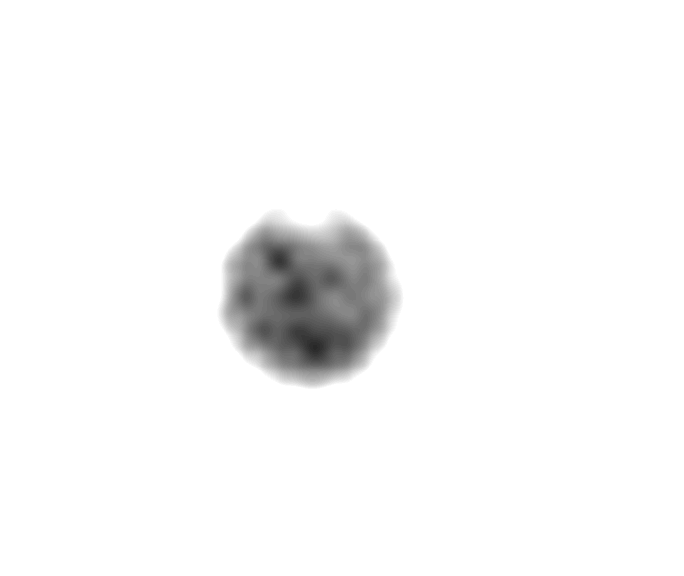

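The cap top is at about 106 mm and it's centred, so it is home. The dial bar lies along roughly -5°, the off dot is at about +20° and the longest mark at -93°, so the dial is at the first click. It needs +0.8 rad clockwise. Moving above the dial now.

```bash
python3 go.py 531.5 -171 300 -3; python3 -m jog '[{"tx":0,"ty":0.2,"tz":0,"ax":0,"ay":0,"az":0.1,"hand":0.5},{"tx":0,"ty":0.4,"tz":0,"ax":0,"ay":0,"az":0.2,"hand":0.5},{"tx":-0.1,"ty":0.6,"tz":0,"ax":0,"ay":0,"az":0.3,"hand":0.5},{"tx":-0.2,"ty":0.8,"tz":0,"ax":0,"ay":0,"az":0.3,"hand":0.5},{"tx":-0.3,"ty":1,"tz":0,"ax":0,"ay":0,"az":0.3,"hand":0.5}]'; python3 go.py 531.5 -171 300 -3
```

```text
t 11.65 pos [534.1  87.9 348.6] rot [180.    0.   11.2] F [ 0.7 -1.2 -0. ] M [-0.05  0.02  0.01] gap 85.3 j6 83
shift frac [-0.352  1.689  0.325] turn frac [0.    0.    0.315] mm [-52.8 253.4  48.7]
time: 12.07
tool_pos: [518.5, -72.0, 348.6]
tcp_rot: [180.0, 0.0, -2.6]
ft_force: [-0.1, -0.6, 0.0]
finger_gap: 42.1
t 12.07 pos [518.5 -72.  348.6] rot [180.    0.   -2.6] F [-0.1 -0.6  0. ] M [-0.01  0.03  0.04] gap 42.1 j6 79
shift frac [0.116 0.655 0.324] turn frac [0.001 0.001 0.01 ] mm [17.4 98.3 48.6]
```

```bash
python3 -m jog '[{"tx":0.05,"ty":0.2,"tz":0.05,"ax":0,"ay":0,"az":0.01,"hand":0.5},{"tx":0.1,"ty":0.4,"tz":0.1,"ax":0,"ay":0,"az":0.01,"hand":0.5},{"tx":0.116,"ty":0.6,"tz":0.2,"ax":0,"ay":0,"az":0.01,"hand":0.5},{"tx":0.116,"ty":0.66,"tz":0.3,"ax":0,"ay":0,"az":0.01,"hand":0.5},{"tx":0.116,"ty":0.66,"tz":0.3,"ax":0,"ay":0,"az":0.01,"hand":0.5}]';python3 -m jog '[{"tx":0,"ty":0,"tz":0,"ax":0,"ay":0,"az":0,"hand":0.5},{"tx":0,"ty":0,"tz":0,"ax":0,"ay":0,"az":0,"hand":0.5}]';  python3 go.py 531.5 -171 208 -3
python3 - <<'E'
from bench import *
import cv2
for n,(u,v,w) in(("side",(220,140,80)),):
    s=snapshot(n); cv2.imwrite(f'pics/{n}7.png',cv2.resize(s['pixels'][v:v+int(w*.75),u:u+w,::-1],None,fx=9,fy=9,interpolation=cv2.INTER_CUBIC))
E
```

```text
time: 12.48
tool_pos: [530.5, -172.5, 300.2]
tcp_rot: [-180.0, 0.3, -3.2]
ft_force: [-0.8, 0.0, -0.7]
finger_gap: 42.9
time: 12.65
tool_pos: [532.2, -169.2, 304.3]
tcp_rot: [-180.0, -0.0, -3.0]
ft_force: [0.6, 0.6, 0.1]
finger_gap: 42.7
t 12.65 pos [ 532.2 -169.2  304.3] rot [-180.   -0.   -3.] F [0.6 0.6 0.1] M [ 0.03 -0.   -0.02] gap 42.7 j6 70
shift frac [-0.004  0.012  0.642] turn frac [-0.    -0.     0.001] mm [-0.6  1.8 96.3]
```

View pics/side7.png

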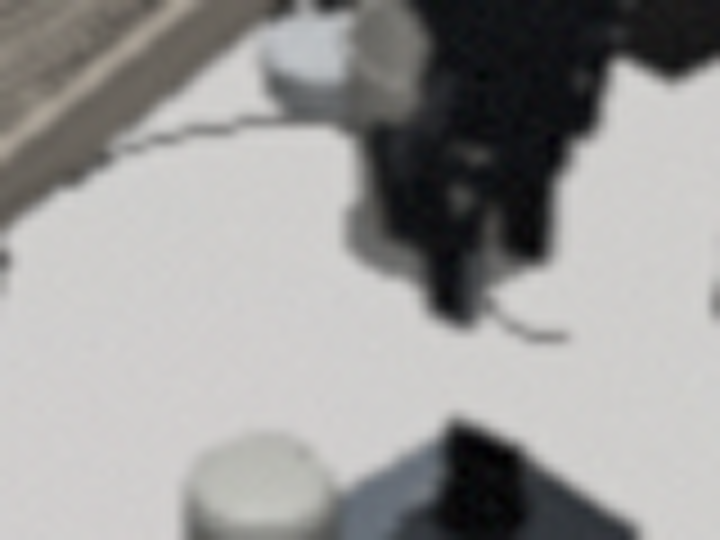

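The open fingers are above the dial bar (crop (485,280) over (485,470)) and clear of the cap at (262,490). Descending.

```bash
python3 -m jog '[{"tx":-0.004,"ty":0.012,"tz":0.2,"ax":0,"ay":0,"az":0,"hand":0.5},{"tx":-0.004,"ty":0.012,"tz":0.4,"ax":0,"ay":0,"az":0,"hand":0.5},{"tx":-0.004,"ty":0.012,"tz":0.55,"ax":0,"ay":0,"az":0,"hand":0.5},{"tx":-0.004,"ty":0.012,"tz":0.64,"ax":0,"ay":0,"az":0,"hand":0.5},{"tx":-0.004,"ty":0.012,"tz":0.64,"ax":0,"ay":0,"az":0,"hand":0.5}]';python3 go.py 531.5 -171 208 -3;python3 -m jog '[{"tx":0,"ty":0,"tz":0,"ax":0,"ay":0,"az":0,"hand":0.3},{"tx":0,"ty":0,"tz":0,"ax":0,"ay":0,"az":0,"hand":0},{"tx":0,"ty":0,"tz":0,"ax":0,"ay":0,"az":0,"hand":0},{"tx":0,"ty":0,"tz":0,"ax":0,"ay":0,"az":0,"hand":0},{"tx":0,"ty":0,"tz":0,"ax":0,"ay":0,"az":0,"hand":0}]' 30;  python3 go.py 531.5 -171 208 -3
```

```text
time: 13.12
tool_pos: [530.4, -169.2, 205.2]
tcp_rot: [-179.9, 0.3, -2.8]
ft_force: [-0.6, 1.1, 0.5]
finger_gap: 42.7
t 13.12 pos [ 530.4 -169.2  205.2] rot [-179.9    0.3   -2.8] F [-0.6  1.1  0.5] M [0.04 0.03 0.04] gap 42.7 j6 70
shift frac [ 0.008  0.012 -0.019] turn frac [-0.002  0.006  0.004] mm [ 1.2  1.8 -2.8]
time: 13.53
tool_pos: [532.7, -171.4, 210.3]
tcp_rot: [179.9, -0.2, -2.9]
ft_force: [-0.0, -2.2, 7.0]
finger_gap: 9.3
t 13.53 pos [ 532.7 -171.4  210.3] rot [179.9  -0.2  -2.9] F [-0.  -2.2  7. ] M [-0.23  0.09 -0.04] gap 9.3 j6 70
shift frac [-0.008 -0.002  0.015] turn frac [ 0.002 -0.005  0.002] mm [-1.2 -0.4  2.3]
```

```bash
python3 -m jog '[{"tx":0,"ty":0,"tz":-0.01,"ax":0,"ay":0,"az":0.12,"hand":0},{"tx":0,"ty":0,"tz":-0.01,"ax":0,"ay":0,"az":0.24,"hand":0},{"tx":0,"ty":0,"tz":-0.01,"ax":0,"ay":0,"az":0.36,"hand":0},{"tx":0,"ty":0,"tz":-0.01,"ax":0,"ay":0,"az":0.48,"hand":0},{"tx":0,"ty":0,"tz":-0.01,"ax":0,"ay":0,"az":0.5,"hand":0}]';  python3 go.py 531.5 -171 208 -48.7;python3 -m jog '[{"tx":0,"ty":0,"tz":0,"ax":0,"ay":0,"az":0.12,"hand":0},{"tx":0,"ty":0,"tz":0,"ax":0,"ay":0,"az":0.24,"hand":0},{"tx":0,"ty":0,"tz":0,"ax":0,"ay":0,"az":0.36,"hand":0},{"tx":0,"ty":0,"tz":0,"ax":0,"ay":0,"az":0.48,"hand":0},{"tx":0,"ty":0,"tz":0,"ax":0,"ay":0,"az":0.51,"hand":0}]';  python3 go.py 531.5 -171 208 -48.7
```

```text
time: 13.95
tool_pos: [532.5, -171.9, 210.4]
tcp_rot: [180.0, -0.3, -25.8]
ft_force: [5.3, -7.1, -5.5]
finger_gap: 9.2
t 13.95 pos [ 532.5 -171.9  210.4] rot [180.   -0.3 -25.8] F [ 5.3 -7.1 -5.5] M [-1.21 -0.84 -0.05] gap 9.2 j6 93
shift frac [-0.008 -0.002  0.016] turn frac [-0.    -0.006  0.51 ] mm [-1.3 -0.4  2.4]
time: 14.37
tool_pos: [532.2, -172.2, 210.4]
tcp_rot: [-180.0, -0.3, -48.7]
ft_force: [3.2, -9.0, -5.6]
finger_gap: 9.6
t 14.37 pos [ 532.2 -172.2  210.4] rot [-180.    -0.3  -48.7] F [ 3.2 -9.  -5.6] M [-1.63 -0.62 -0.02] gap 9.6 j6 116
shift frac [-0.009 -0.002  0.016] turn frac [-0.    -0.006 -0.   ] mm [-1.4 -0.2  2.4]
```

```bash
python3 -m jog '[{"tx":0,"ty":0,"tz":0,"ax":0,"ay":0,"az":0,"hand":0.2},{"tx":0,"ty":0,"tz":0,"ax":0,"ay":0,"az":0,"hand":0.4},{"tx":0,"ty":0,"tz":0,"ax":0,"ay":0,"az":0,"hand":0.4},{"tx":0,"ty":0,"tz":0,"ax":0,"ay":0,"az":0,"hand":0.4}]'; python3 -m jog '[{"tx":0,"ty":0,"tz":-0.1,"ax":0,"ay":0,"az":0,"hand":0.4},{"tx":0,"ty":0,"tz":-0.3,"ax":0,"ay":0,"az":0,"hand":0.4},{"tx":0,"ty":0,"tz":-0.5,"ax":0,"ay":0,"az":0,"hand":0.4},{"tx":0,"ty":0,"tz":-0.75,"ax":0,"ay":0,"az":0,"hand":0.4},{"tx":0,"ty":0,"tz":-1,"ax":0,"ay":0,"az":0,"hand":0.4}]'; python3 go.py 532 100 360
```

```text
time: 14.7
tool_pos: [531.6, -170.5, 209.6]
tcp_rot: [-180.0, 0.0, -48.3]
ft_force: [0.0, -0.3, -0.5]
finger_gap: 34.3
time: 15.12
tool_pos: [531.1, -170.3, 360.3]
tcp_rot: [180.0, 0.1, -48.3]
ft_force: [0.9, -0.1, 0.3]
finger_gap: 33.9
t 15.12 pos [ 531.1 -170.3  360.3] rot [ 1.80e+02  1.00e-01 -4.83e+01] F [ 0.9 -0.1  0.3] M [-0.   -0.    0.05] gap 33.9 j6 115
shift frac [-1.342 -1.203  0.004] turn frac [0.001 0.002 0.   ] mm [-201.2 -180.5    0.6]
```

```bash
python3 -m jog '[{"tx":-0.18,"ty":-0.18,"tz":0,"ax":0,"ay":0,"az":0,"hand":0.4},{"tx":-0.36,"ty":-0.36,"tz":0,"ax":0,"ay":0,"az":0,"hand":0.4},{"tx":-0.54,"ty":-0.52,"tz":0,"ax":0,"ay":0,"az":0,"hand":0.4},{"tx":-0.72,"ty":-0.68,"tz":0,"ax":0,"ay":0,"az":0,"hand":0.4},{"tx":-0.9,"ty":-0.84,"tz":0,"ax":0,"ay":0,"az":0,"hand":0.4}]'; python3 -m jog '[{"tx":-0.18,"ty":-0.18,"tz":0,"ax":0,"ay":0,"az":0,"hand":0.4},{"tx":-0.36,"ty":-0.36,"tz":0,"ax":0,"ay":0,"az":0,"hand":0.4},{"tx":-0.5,"ty":-0.5,"tz":0,"ax":0,"ay":0,"az":0,"hand":0.4},{"tx":-0.6,"ty":-0.6,"tz":0,"ax":0,"ay":0,"az":0,"hand":0.4},{"tx":-0.6,"ty":-0.6,"tz":0,"ax":0,"ay":0,"az":0,"hand":0.4}]'
python3 - <<'E'
from bench import *
from h import *
for n,(u,v,w) in(("side",(220,170,80)),("top",(210,160,100))):
    s=snapshot(n); pickle.dump(s,open(n+'8.pkl','wb'));im=cv2.resize(s['pixels'][v:v+int(w*.7),u:u+w,::-1],None,fx=780/w,fy=780/w,interpolation=cv2.INTER_CUBIC)
    cv2.imwrite(f'pics/{n}8.png',np.clip(im*(1.2 if n=='side' else 1.6),0,255).astype('uint8'))
    P=cloud(s); m=(np.hypot(P[...,0]-562.5,P[...,1]+60)<30)&(P[...,2]>95); w=P[m]; print(n,'cap top',np.percentile(w[:,2],[50,90]).round(1))
    m=(np.hypot(P[...,0]-530,P[...,1]+170)<26)&(P[...,2]>45)&(P[...,2]<75); w=P[m]
    print('bar',cv2.minAreaRect(w[:,:2].astype(np.float32)))
E
```

```text
time: 15.53
tool_pos: [535.6, 15.6, 359.7]
tcp_rot: [-180.0, -0.0, -48.3]
ft_force: [0.4, 0.3, 1.2]
finger_gap: 34.2
time: 15.95
tool_pos: [542.9, 144.9, 359.5]
tcp_rot: [-179.9, 0.1, -48.1]
ft_force: [0.7, 0.3, 0.1]
finger_gap: 34.7
side cap top [104.1 106.5]
bar ((531.4078369140625, -167.36883544921875), (9.924869537353516, 33.29374313354492), 41.82911682128906)
top cap top [105.  109.4]
bar ((531.94140625, -170.23025512695312), (10.00023078918457, 33.981849670410156), 40.076236724853516)
```

View pics/side8.png

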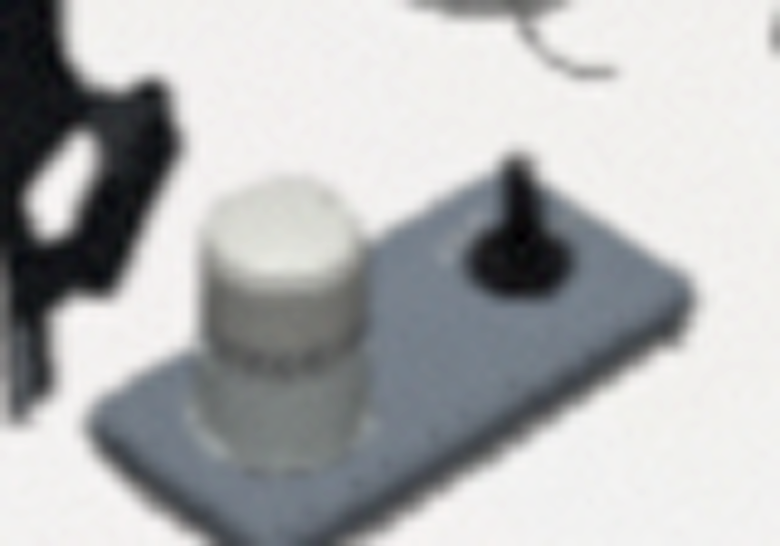

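View pics/top8.png

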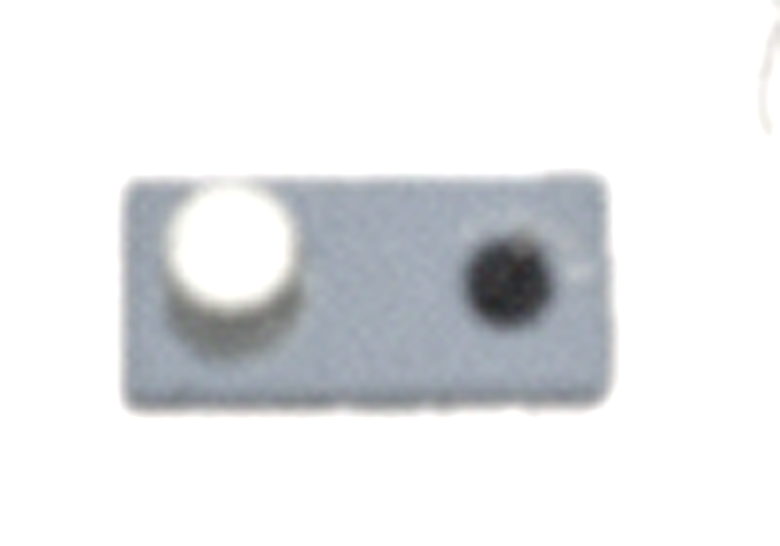

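Run:
```python
from h import *
T=pickle.load(open('top8.pkl','rb'));S=pickle.load(open('side8.pkl','rb'))
c=np.array([531.5,-171,22.])
a=np.arange(60,-150,-.75); r=np.arange(20,44,.5)
out=[]
for s in(T,S):
    X=c+np.stack([r[:,None]*np.cos(np.deg2rad(a)),r[:,None]*np.sin(np.deg2rad(a)),np.zeros((len(r),len(a)))],-1)
    uv=proj(s,X).astype(np.float32)
    g=cv2.remap(cv2.cvtColor(s['pixels'],cv2.COLOR_RGB2GRAY),uv[...,0],uv[...,1],cv2.INTER_CUBIC).astype(float)
    lo,hi=np.percentile(g,[40,99.5]); out.append(np.clip((g-lo+30)/(hi-lo+30)*255,0,255))
im=cv2.resize(np.vstack(out).astype('uint8'),(784,480))
for t in range(60,-150,-20): cv2.putText(im,str(t),(int((60-t)/.75*2.8),470),0,.4,255)
cv2.imwrite('pics/polar.png',im)
```

```text
(no output)
```

View pics/polar.png

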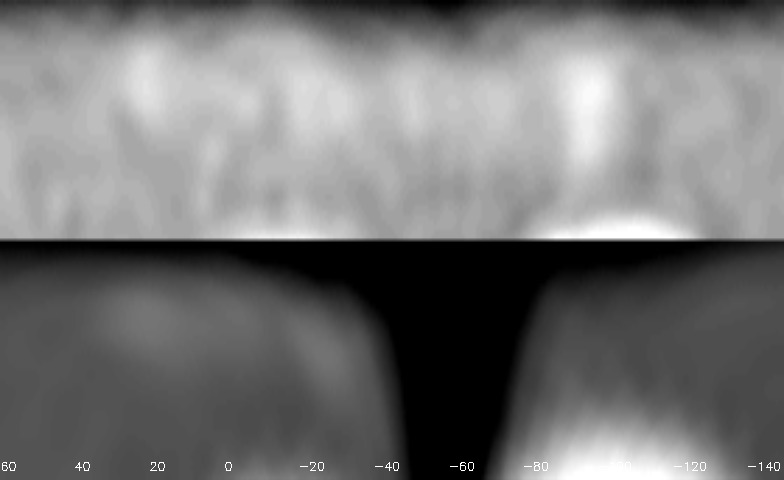

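In the unwrapped view the off dot is at about +22° and the longest bar at about -94°, so the third click falls near -47°. The bar measures -48° to -50°, so the dial is at the third click. Handing in.

```bash
python3 -c "
from h import *
for n in('top','side'):
    a=pickle.load(open(n+'0.pkl','rb'));b=pickle.load(open(n+'8.pkl','rb'))
    d=cv2.absdiff(a['pixels'],b['pixels']).max(2)
    for nm,(u,v) in (dict(mug=(320,142),stapler=(345,200),eraser=(174,173)) if n=='top' else dict(mug=(269,152),stapler=(319,172),eraser=(178,233))).items(): print(n,nm,d[v-12:v+13,u-12:u+13].mean().round(1))
from bench import *
print(sense()['time'],sense()['ft_force'].round(1)); print(hand_in())"
```

```text
top mug 9.3
top stapler 9.6
top eraser 37.7
side mug 1.7
side stapler 2.5
side eraser 1.9
16.05 [ 0.4 -0.3  0.1]
the job is handed in; nothing more can be done
None
```

The diffuser is screwed fully home on the neck and the dial is at the third click. I handed the job in at about 16 s, with the gripper open and clear of everything.

- **Diffuser:** I used the middle-sized cap. Turned anticlockwise under light pressure it dropped in, and clockwise it then sank about 4 to 5 mm. A second, lower grip met a firm stop: 1.3 N m with no further sink.
- **Height check:** The side view puts the cap top at about 106 mm, which is the fully home height. The top-view depth was noisier, with a median of 105 mm and a 90th percentile of 109 mm. The cap looks level and its centre agrees within about 2 mm in the top view. The side-view centre is rougher and was about 4 mm off.
- **Dial:** It was at the first click. I turned it 46° clockwise, and its bar now lies at -48° to -50°. Read from the plate marks, the third click is at about -47°.
- **Mug, stapler and eraser:** In the side view they look unchanged from the start. The top view differs strongly (37.7) at the eraser. I put that down to the arm being in the way and did not look into it further. The gripper never went near any of the three.

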